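# Nest the measuring cups in size order

### The arm

A 6-joint arm with a two-finger parallel gripper is mounted at the origin on a cart in front of the work surface, level with it; the furniture and walls round the work are solid. World frame = base frame: x ahead of the robot, y to its left, z up, the work surface at z = 0. Lengths are in mm, angles in degrees, forces in N, time in s.
With the tool pointing down it reaches from about 300 to 850 mm from the base axis. Payload 4.2 kg.
Tool frame: the origin (TCP) lies on the centre line of the jaws, within the pads' length; the fingertips stand 14 mm ahead of it and the grasp point (between the pads) lies 5 mm behind it; x points along the fingers, y is the direction in which the jaws open and shut, and the axes are right-handed (so a half turn about x gives the same grasp; the last joint's range is limited). The gripper opens to 91 mm and grips with 3 to 60 N. Pads are 32 mm wide; open, the fingers measure 118 mm over their backs; the gripper's body (76 mm by 178 mm) begins 60 mm behind the grasp point.
Start: joints at [-76.776, 18.312, 89.639, -0, 72.044, -1.146], TCP at [142.706, -557.028, 197.376] pointing down, gripper open.
Joint ranges: [-177.97, 177.97], [-48.28, 115.42], [12.27, 149.76], [-77.06, 257.06], [2.81, 150.46], [-146.56, 146.56]. Speed limits (degrees/s): [147.25, 147.25, 180, 180, 180, 180].

### API

Orientations are given as [roll, pitch, yaw] about the fixed x, y, z axes, in that order (R = Rz(yaw) Ry(pitch) Rx(roll)).
In Python, from workcell import readout, optics, env gives the robot as it stands.
- The arm moves only by the shell command python3 -m creep 'ROWS' [OPENING] [FORCE]. ROWS is JSON, a list of rows, each an object with "translation": the shift along the world's x, y, z in cm, a list of three; "delta_rot": the turn, a rotation vector about the world's x, y, z in rad, a list of three. In form: [{"translation": [dx, dy, dz], "delta_rot": [rx, ry, rz]}, ...]. A call has 1 to 5 rows; each row shifts and turns the commanded pose from where the row before left it; what a row does not reach is not made up. A row lasts 1/12 s, in which the tool goes at most 41.7 mm and 7.16 degrees, less where a joint would pass 70% of its speed; a pose out of reach is approached as far as the arm can. A call with a gripper value outside its range is refused whole. OPENING is the gripper's target within -1 to 1 (fully open at 1, half-way at 0, shut at -1), set as the call begins (- or left out, the last holds). The fingers move at their own pace and stop on an object; FORCE is the grip in N (left out, the last holds). Time passes only in rows, so rows that do not move let the fingers close. It gives the time, the measured TCP pose, the force and the opening at its end, in the units of the state.
- readout.state(): the state, without advancing time (a new reading comes with each control period).
- optics.grab_frame(name): name is "side" or "top"; returns (picture, depth): 400x640x3 uint8, red, green, blue; 400x640 float32, mm along the optical axis (not along the pixel's ray), 0 where there is no reading.
- optics.camera_params(name): a dict with "mtx" (3x3 intrinsics, pixels), "R" (3x3) and "t" (3): a world point X has camera coordinates R X + t. Camera axes: x right, y down, z forward; pixel columns grow to the right and rows downward; lengths in mm; the calibration is good to about 2 mm. A picture is of the moment at which its call begins. camera_params takes no time and is no camera call.
- env.job_done(): hands the job in, once; it reports no verdict.
The state is a dict: "time_s": time; "qpos": joint angles; "qvel": joint speeds; "effort": joint torques, N m; "ee_pos": TCP position; "ee_rot": TCP orientation; "force": force on the tool from outside, world axes, zero at the start; "torque": the same for the moment, N m; "gripper_width": finger opening in mm.
Only numpy, scipy, OpenCV 4.12 (cv2) and the standard library are available. Lean on these libraries where they do the work, as an engineer would, in place of code of your own. Each camera call takes 0.05 s, during which the arm holds its last target.

### The job

Put the three measuring cups away as one nest in size order: the small red cup has been left in the big blue one, so take it out and put it down clear of the blue cup, stand the yellow cup in the blue one, then stand the red cup in the yellow one. Every cup must stand level on the floor of the next, with the three handles fanned out well apart so that each can be taken, and the blue cup must stay about where it stands. Do not bang the cups, and leave the two espresso cups and the tamper alone.

Things in the scene. Friction and masses are not known exactly. Their poses are not given: they have to be found in the camera images.
- big_cup_center (a point): Biggest measuring cup, blue plastic, open, tapered: rim 112 mm, base 96 mm across outside, 60 mm high, walls 3, floor 4 mm thick. Point: on the axis, 30 mm above its underside; z up along the axis, +x along the handle. It stands on the worktop, 180 g.
- big_cup_grip (a point): Grip point of the blue cup's handle, a level bar 16 mm wide, 8 mm thick, ending 118 mm from the cup's axis, flush with the rim. Point: centre of the bar, 90 mm from the axis, 56 mm above the cup's underside; +x outward along the handle, z up.
- middle_cup_center (a point): Middle measuring cup, yellow plastic, open, tapered: rim 88 mm, base 72 mm across outside, 54 mm high, walls 3, floor 4 mm thick. Point: on the axis, 27 mm above its underside; z up along the axis, +x along the handle. It stands on the worktop, about 120 g. Standing on the blue cup's floor it has about 9 mm of play all round and its handle passes 10 mm above the blue rim.
- middle_cup_grip (a point): Grip point of the yellow cup's handle, a level bar 16 mm wide, 8 mm thick, ending 112 mm from the cup's axis, on a strap above the rim. Point: centre of the bar, 86 mm from the axis, 70 mm above the cup's underside; +x outward along the handle, z up.
- small_cup_center (a point): Smallest measuring cup, red plastic, open, tapered: rim 62 mm, base 48 mm across outside, 48 mm high, walls 3, floor 4 mm thick. Point: on the axis, 24 mm above its underside; z up along the axis, +x along the handle. At the start it stands inside the blue cup, about 90 g. Standing in the yellow cup it has about 9 mm of play all round; its handle is then higher than the yellow one's.
- small_cup_grip (a point): Grip point of the red cup's handle, a level bar 16 mm wide, 8 mm thick, ending 104 mm from the cup's axis, on a strap above the rim. Point: centre of the bar, 82 mm from the axis, 80 mm above the cup's underside; +x outward along the handle, z up.
- rest_top (a point): Centre of the upper face of an empty cork coaster with brass rim, 94 mm across, 8 mm thick, fixed to the worktop (z = 0): a free place where a cup can be put down meanwhile. (The other coasters lie in a stack behind it.)
- cream_cup: A cream espresso cup with handle, 64 x 91 x 50 mm: a bystander standing behind or left of the cups, to be left alone. Origin at the centre of its underside.
- dark_cup: A dark brown espresso cup with handle, 64 x 87 x 50 mm: a bystander standing behind or left of the cups, to be left alone. Origin at the centre of its underside.
- tamper: A coffee tamper with upright wooden handle, 54 mm across, 81 mm high: a bystander standing behind or left of the cups, to be left alone. Origin at the centre of its underside.
There are look-alikes about, which are no part of the job. Several things look just like the part that bears big_cup_center: the one meant starts farthest to the robot's left.

How it is judged:
By the outcome, as a careful person would: the job done as asked, in the order asked, and still so for the second after the job is handed in, with the robot touching nothing.
It also fails if it takes over 72 s, if anything falls off the work surface, if the arm or the gripper's body presses on something with over 40 N, if the wrist force passes 120 N, or if a joint passes its speed limit or range.

## Working session

There is one attempt and no reset: what is moved stays moved. The work goes in short steps, Python scripts to look and compute and a shell command to move; the robot and the scene stay as the last step left them, time stands still between calls to the robot, and variables do not carry over. Pictures are saved under pics/ and viewed, and the job is handed in when it is done.

```bash
ls; mkdir -p pics; cat > h.py <<'E'
import numpy as np, cv2
from workcell import readout, optics, env
def cam(n):
    p=optics.camera_params(n); return np.array(p["mtx"]),np.array(p["R"]),np.array(p["t"]).ravel()
def pts(n,depth):
    K,R,t=cam(n); v,u=np.mgrid[0:400,0:640]; 
    c=np.stack([(u-K[0,2])/K[0,0]*depth,(v-K[1,2])/K[1,1]*depth,depth],-1)
    return (c-t)@R
def onplane(n,u,v,z):
    K,R,t=cam(n); d=R.T@np.linalg.solve(K,np.array([u,v,1.])); o=-R.T@t
    return o+d*(z-o[2])/d[2]
def proj(n,X):
    K,R,t=cam(n); c=K@(R@np.array(X)+t); return c[:2]/c[2]
def save(name,im): cv2.imwrite('pics/'+name+'.png',im[:,:,::-1])
E
python3 - <<'E'
from h import *
for n in("top","side"):
    im,d=optics.grab_frame(n); save(n+'0',im); np.savez('pics/'+n+'0.npz',im=im,d=d)
    K,R,t=cam(n); print(n,K.tolist(),(-R.T@t).round(),R.round(2).tolist())
print(readout.state())
E
```

```text
pics
top [[364.38591962505257, 0.0, 316.5801577065046], [0.0, 364.38591962505257, 204.41877184686484], [0.0, 0.0, 1.0]] [ 281. -311.  915.] [[0.01, -1.0, 0.0], [-0.98, -0.01, -0.21], [0.21, 0.0, -0.98]]
side [[496.0894130013309, 0.0, 317.97207604332857], [0.0, 496.0894130013309, 200.1143974697108], [0.0, 0.0, 1.0]] [-43. 571. 951.] [[-0.85, -0.53, 0.02], [-0.36, 0.55, -0.75], [0.39, -0.65, -0.66]]
{'time_s': 0.1, 'qpos': array([-7.67773930e+01,  1.83495932e+01,  8.96997942e+01, -2.49600987e-03,
        7.20438551e+01, -1.14528326e+00]), 'qvel': array([ 0.03682832, -0.02247217, -0.21681384, -0.01686526,  0.03424694,
        0.06202687]), 'effort': array([-1.60762106e-04, -4.13332987e+01, -2.32509989e+01,  7.28389900e-02,
        4.21582209e-02, -4.81496852e-05]), 'ee_pos': array([ 142.56747809, -556.54987014,  196.58562266]), 'ee_rot': array([-89.68732148,  89.90672734, 104.6813402 ]), 'force': array([0.27906405, 0.26304372, 0.25955641]), 'torque': array([0.01826079, 0.02060715, 0.022898  ]), 'gripper_width': 91.12472304501108}
```

View pics/top0.png

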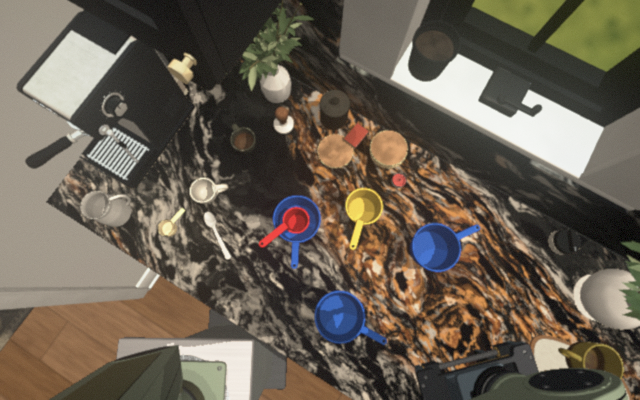

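View pics/side0.png

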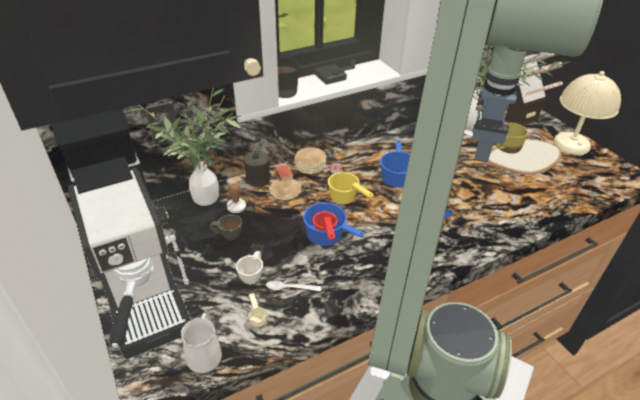

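Blue-cup candidates in the top view are (297,218), (437,247) and (341,317). The one farthest to the robot's left (smallest column) is at (297,218), and it also holds the red cup, so I choose it. Coaster candidates are (335,150) and (389,148). Next I measure and check a close crop.

```bash
cat > m.py <<'E'
from h import *
def masks(im):
    h=cv2.cvtColor(im,cv2.COLOR_RGB2HSV); H,S,V=h[...,0].astype(int),h[...,1],h[...,2]
    return dict(red=((H<6)|(H>174))&(S>190)&(V>90), yel=(H>22)&(H<32)&(S>150)&(V>110), blue=(H>100)&(H<120)&(S>150)&(V>60))
def comps(m,amin=60):
    n,l,s,c=cv2.connectedComponentsWithStats(m.astype(np.uint8))
    return [(l==i,s[i],c[i]) for i in range(1,n) if s[i][4]>=amin]
def circ(P):
    A=np.c_[2*P,np.ones(len(P))]; b=(P**2).sum(1); s=np.linalg.lstsq(A,b,rcond=None)[0]
    return s[:2],np.sqrt(s[2]+s[:2]@s[:2])
E
python3 - <<'E'
from m import *
f=np.load('pics/top0.npz'); im,d=f['im'],f['d']; P=pts('top',d)
for k,m in masks(im).items():
    for mm,s,c in comps(m):
        q=P[mm]; print(k,s.tolist(),c.round(),'zmax',np.percentile(q[:,2],[5,50,95,99]).round(),'xy',q.mean(0).round())
for u,v in((335,150),(389,148),(320,230),(360,270)):
    print(u,v,P[v-3:v+4,u-3:u+4].reshape(-1,3).mean(0).round(1), onplane('top',u,v,8).round())
save('c0',cv2.resize(im[120:290,220:420],None,fx=4,fy=3.5,interpolation=cv2.INTER_CUBIC)[:600])
E
```

```text
yel [346, 188, 36, 61, 457] [357. 213.] zmax [ 1.  5. 73. 76.] xy [ 455. -409.   28.]
blue [273, 196, 38, 29, 148] [284. 206.] zmax [35. 59. 62. 63.] xy [ 464. -231.   55.]
blue [412, 223, 67, 49, 1268] [434. 248.] zmax [ 1.  5. 61. 63.] xy [ 372. -598.   23.]
blue [290, 230, 27, 38, 184] [297. 250.] zmax [ 57.  59.  62. 208.] xy [ 358. -265.   68.]
blue [315, 291, 71, 54, 1794] [341. 318.] zmax [ 1.  5. 61. 63.] xy [ 204. -371.   27.]
335 150 [ 627.3 -356.1    6.7] [ 627. -356.    8.]
389 148 [ 620.5 -491.    44.3] [ 635. -498.    8.]
320 230 [ 413.9 -319.3    6.7] [ 414. -319.    8.]
360 270 [ 316.6 -419.6   -0.9] [ 316. -419.    8.]
```

View pics/c0.png

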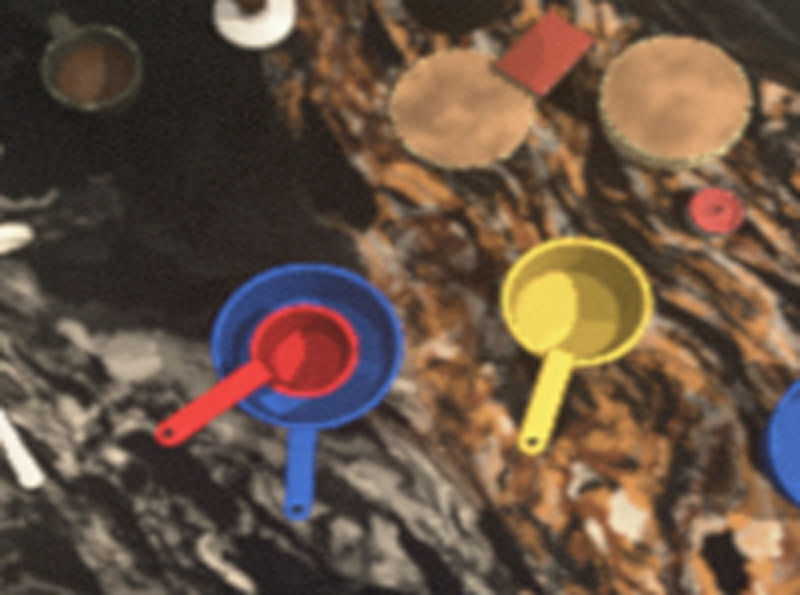

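The crop shows the chosen blue cup with the red one inside it, the blue handle pointing to −x and the red handle toward −x/+y. The empty thin coaster is at (335,150), depth z≈7. The one at (389,148) is the stack, at z≈44.

```bash
cat >> m.py <<'E'
def cm(im,k):
    h=cv2.cvtColor(im,cv2.COLOR_RGB2HSV); H,S,V=h[...,0].astype(int),h[...,1],h[...,2]
    if k=='red': return ((H<7)|(H>172))&(S>150)&(V>60)
    if k=='yel': return (H>20)&(H<34)&(S>120)&(V>70)
    return (H>100)&(H<122)&(S>120)&(V>50)
def bar(n,im,box,k,z,draw=None):
    """bar pixels cast on plane z (its top face): axis, tip, from colour in pixel box u0,v0,u1,v1"""
    m=np.zeros(im.shape[:2],bool); u0,v0,u1,v1=box; m[v0:v1,u0:u1]=cm(im,k)[v0:v1,u0:u1]
    c=max(comps(m,20),key=lambda a:a[1][4])[0]; v,u=np.nonzero(c)
    W=np.array([onplane(n,a,b,z)[:2] for a,b in zip(u,v)])
    return W
def rim(n,im,box,k,z):
    m=np.zeros(im.shape[:2],np.uint8); u0,v0,u1,v1=box; m[v0:v1,u0:u1]=cm(im,k)[v0:v1,u0:u1]
    cs=max(cv2.findContours(m,cv2.RETR_EXTERNAL,cv2.CHAIN_APPROX_NONE)[0],key=len)[:,0]
    return np.array([onplane(n,a,b,z)[:2] for a,b in cs])
E
python3 - <<'E'
from m import *
f=np.load('pics/top0.npz'); im,d=f['im'],f['d']; P=pts('top',d)
out=im.copy()
for k,col in(('red',(255,255,255)),('yel',(0,255,255)),('blue',(255,0,255))):
    out[cm(im,k)]=col
save('mask0',np.hstack([cv2.resize(im[150:290,240:400],None,fx=2.4,fy=2.4),cv2.resize(out[150:290,240:400],None,fx=2.4,fy=2.4,interpolation=0)]))
np.set_printoptions(suppress=True)
for n,b,k,zt in(('red',(255,195,315,255),'red',88),('yel',(340,180,390,255),'yel',74),('blue',(285,238,305,275),'blue',60)):
    m=np.zeros((400,640),bool);m[b[1]:b[3],b[0]:b[2]]=cm(im,k)[b[1]:b[3],b[0]:b[2]]
    q=P[m&(abs(P[...,2]-zt)<6)]
    c=q[:,:2].mean(0); w,V=np.linalg.eigh(np.cov((q[:,:2]-c).T)); a=V[:,1]; 
    if a@[-1,0]<0:a=-a
    s=(q[:,:2]-c)@a
    print(n,len(q),'c',c.round(1),'ang',np.degrees(np.arctan2(a[1],a[0])).round(1),'s',np.percentile(s,[0,2,98,100]).round(1),'w',np.ptp((q[:,:2]-c)@V[:,0]).round(1),'z',np.median(q[:,2]).round(1),'tip',(c+a*s.max()).round(1))
R=cv2.Rodrigues(np.zeros(3))[0]
from scipy.spatial.transform import Rotation as T
print(T.from_euler('xyz',readout.state()['ee_rot'],degrees=True).as_matrix().round(3))
E
```

```text
red 228 c [ 389.7 -210.9] ang 130.2 s [-37.1 -35.5  36.1  38.9] w 16.6 z 86.8 tip [ 364.6 -181.3]
yel 206 c [ 395.5 -401.9] ang 163.6 s [-35.5 -33.3  33.7  35.8] w 16.2 z 73.1 tip [ 361.1 -391.8]
blue 205 c [ 354.4 -259.8] ang 179.8 s [-32.1 -29.1  35.2  35.7] w 44.9 z 59.0 tip [ 318.7 -259.6]
[[-0.     0.248 -0.969]
 [ 0.002 -0.969 -0.248]
 [-1.    -0.002  0.   ]]
```

View pics/mask0.png

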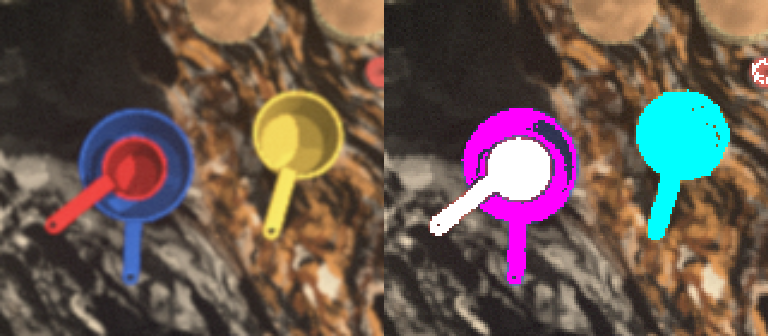

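```bash
cat > rims.py <<'E'
from m import *
from scipy.optimize import least_squares
def fitrim(im,k,box,z,n='top',r0=None,guess=None):
    W=rim(n,im,box,k,z)
    if guess is not None:
        e=abs(np.hypot(*(W-guess).T)-r0); W=W[e<6]
    s=least_squares(lambda p:np.hypot(*(W-p[:2]).T)-p[2],[*W.mean(0),r0],loss='soft_l1'); 
    return s.x.round(1),len(W),np.sqrt(np.mean(s.fun**2)).round(2)
E
python3 - <<'E'
from rims import *
f=np.load('pics/top0.npz'); im=f['im']
print('blue',fitrim(im,'blue',(265,190,325,275),60,r0=56,guess=np.array([437,-260])))
print('red',fitrim(im,'red',(255,195,315,255),52,r0=31,guess=np.array([432,-261])))
print('yel',fitrim(im,'yel',(340,180,390,255),54,r0=44,guess=np.array([468,-423])))
g=np.load('pics/side0.npz')['im']
for nm,z,p in(('bluetip',60,(318.7,-259.6,60)),('redgrip',88,(378.8,-198.1,88)),('yelgrip',74,(386,-399,74)),('yeltip',74,(361.1,-391.8,74)),('redtip',0,(364.6,-181.3,88))):
    print(nm,proj('side',p).round(1))
    cv2.circle(g,tuple(int(round(a)) for a in proj('side',p)),1,(0,255,0),-1)
save('s0c',cv2.resize(g[160:260,280:400],None,fx=5,fy=5))
E
```

```text
blue (array([ 433.9, -261.3,   56.1]), 122, np.float64(1.31))
red (array([ 431.3, -259.8,   30.7]), 71, np.float64(0.9))
yel (array([ 468.1, -423.8,   45.5]), 104, np.float64(1.11))
bluetip [363.5 233.8]
redgrip [331.3 231.3]
yelgrip [365.9 190.8]
yeltip [372.8 195.4]
redtip [332.8 237.6]
```

View pics/s0c.png

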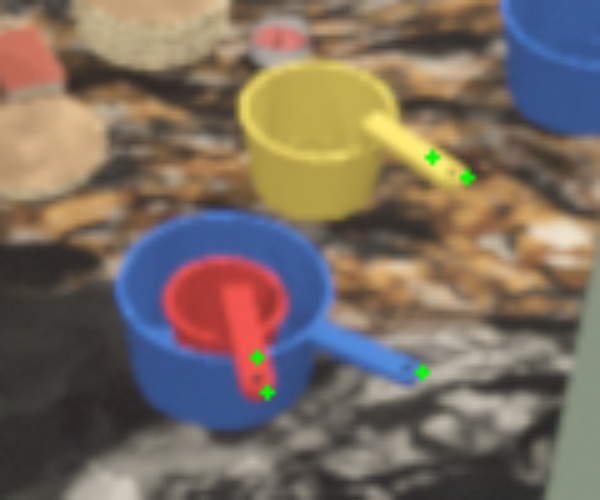

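Both views agree within about 3 mm: red grip ≈ (379,−198), bar z≈84, and blue axis ≈ (435,−260). I move over the red handle, with jaws across it.

```bash
python3 -m creep '[{"translation":[1.69,2.56,0],"delta_rot":[0,0,-0.08]},{"translation":[1.69,2.56,0],"delta_rot":[0,0,-0.08]},{"translation":[1.69,2.56,0],"delta_rot":[0,0,-0.08]},{"translation":[1.69,2.56,0],"delta_rot":[0,0,-0.08]},{"translation":[1.69,2.56,0],"delta_rot":[0,0,-0.08]}]' 0.1 30
python3 -m creep '[{"translation":[1.69,2.56,0],"delta_rot":[0,0,-0.08]},{"translation":[1.69,2.56,0],"delta_rot":[0,0,-0.08]},{"translation":[1.69,2.56,0],"delta_rot":[0,0,-0.08]},{"translation":[1.69,2.56,0],"delta_rot":[0,0,-0.08]},{"translation":[1.69,2.56,0],"delta_rot":[0,0,-0.08]}]'
python3 -m creep '[{"translation":[1.69,2.56,0],"delta_rot":[0,0,-0.08]},{"translation":[1.69,2.56,0],"delta_rot":[0,0,-0.08]},{"translation":[1.69,2.56,0],"delta_rot":[0,0,-0.08]},{"translation":[1.69,2.56,0],"delta_rot":[0,0,-0.08]},{"translation":[0,0,0],"delta_rot":[0,0,0]}]'
cat > st.py <<'E'
from h import *
from scipy.spatial.transform import Rotation as T
s=readout.state(); M=T.from_euler('xyz',s['ee_rot'],degrees=True).as_matrix()
print('t',round(s['time_s'],2),'tcp',s['ee_pos'].round(1),'jaw',np.degrees(np.arctan2(M[1,1],M[0,1])).round(1),'fing',M[:,0].round(3),'F',s['force'].round(1),'T',s['torque'].round(2),'w',round(s['gripper_width'],1),'q',s['qpos'].round(0))
E
python3 st.py
```

```text
time_s: 0.52
ee_pos: [227.6, -427.5, 196.9]
ee_rot: [-57.7, 89.9, 113.5]
force: [-0.0, 0.6, 0.1]
gripper_width: 60.5
time_s: 0.93
ee_pos: [312.0, -299.5, 197.1]
ee_rot: [-9.4, 90.0, 138.9]
force: [1.2, -0.4, 0.2]
gripper_width: 50.2
time_s: 1.35
ee_pos: [381.2, -195.0, 197.2]
ee_rot: [-60.4, 89.9, 69.9]
force: [0.4, 0.4, 0.3]
gripper_width: 50.3
t 1.35 tcp [ 381.2 -195.   197.2] jaw -139.7 fing [ 0.001  0.002 -1.   ] F [0.4 0.4 0.3] T [ 0.08 -0.05  0.05] w 50.3 q [-29.   5. 107.   0.  68. 111.]
```

```bash
python3 -m creep '[{"translation":[0,0,-2.5],"delta_rot":[0,0,0]},{"translation":[0,0,-2.5],"delta_rot":[0,0,0]},{"translation":[0,0,-2.0],"delta_rot":[0,0,0]},{"translation":[0,0,0],"delta_rot":[0,0,0]}]'; python3 st.py; python3 - <<'E'
from h import *
for n,b in(('top',(160,300,230,370)),('side',(120,280,230,390))):
    im,d=optics.grab_frame(n); np.savez('pics/%s1.npz'%n,im=im,d=d)
    save(n+'1',cv2.resize(im[b[0]:b[1]+0 if b[1]>b[0] else 400,b[2]:b[3]],None,fx=4,fy=4)[:600])
E
```

```text
time_s: 1.68
ee_pos: [376.1, -197.3, 123.9]
ee_rot: [23.0, 89.5, 153.2]
force: [-1.2, 0.1, 0.1]
gripper_width: 50.0
t 1.68 tcp [ 376.1 -197.3  123.9] jaw -139.8 fing [-0.008  0.004 -1.   ] F [-1.2  0.1  0.1] T [ 0.1   0.01 -0.04] w 50.0 q [-29.   9. 114.  -0.  57. 111.]
```

View pics/top1.png

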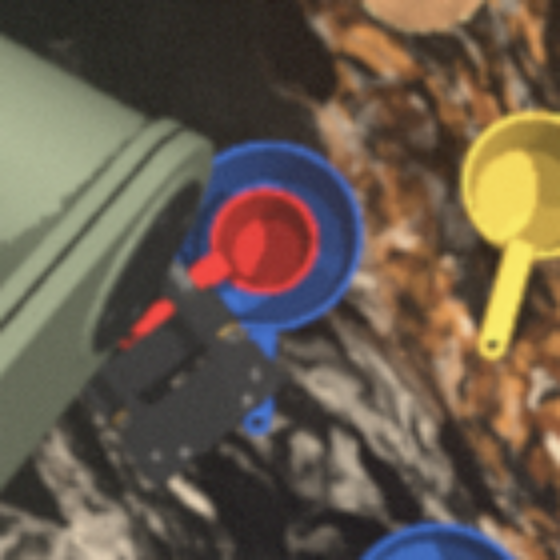

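View pics/side1.png

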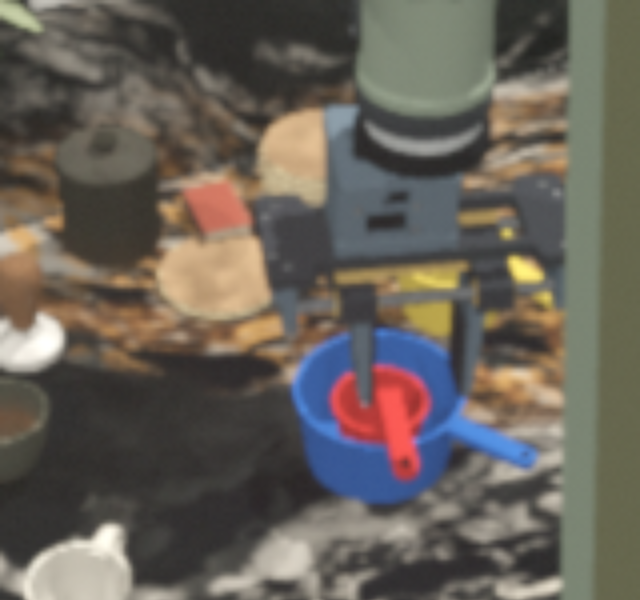

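The top view shows the jaws above the red bar around (150,320) of the crop. The side view shows the fingers on either side of the red bar, so I descend, settle and close.

```bash
python3 -m creep '[{"translation":[0,0,-1.6],"delta_rot":[0,0,0]},{"translation":[0,0,-1.6],"delta_rot":[0,0,0]},{"translation":[0,0,-1.4],"delta_rot":[0,0,0]},{"translation":[0,0,0],"delta_rot":[0,0,0]},{"translation":[0,0,0],"delta_rot":[0,0,0]}]'; python3 st.py
python3 -m creep '[{"translation":[0,0,0],"delta_rot":[0,0,0]},{"translation":[0,0,0],"delta_rot":[0,0,0]},{"translation":[0,0,0],"delta_rot":[0,0,0]},{"translation":[0,0,0],"delta_rot":[0,0,0]},{"translation":[0,0,0],"delta_rot":[0,0,0]}]' -0.65 30; python3 st.py
```

```text
time_s: 2.2
ee_pos: [379.8, -199.2, 82.3]
ee_rot: [-165.8, 89.9, -35.6]
force: [-0.5, 0.2, -0.2]
gripper_width: 50.2
t 2.2 tcp [ 379.8 -199.2   82.3] jaw -139.8 fing [ 0.001 -0.001 -1.   ] F [-0.5  0.2 -0.2] T [ 0.09 -0.04 -0.01] w 50.2 q [-29.  12. 118.  -0.  50. 111.]
time_s: 2.62
ee_pos: [379.5, -198.8, 81.8]
ee_rot: [-166.4, 89.9, -36.2]
force: [0.2, 0.4, 0.6]
gripper_width: 20.0
t 2.62 tcp [ 379.5 -198.8   81.8] jaw -139.8 fing [ 0.001 -0.001 -1.   ] F [0.2 0.4 0.6] T [0.08 0.01 0.02] w 20.0 q [-29.  12. 118.  -0.  50. 111.]
```

```bash
python3 -m creep '[{"translation":[0,0,0],"delta_rot":[0,0,0]},{"translation":[0,0,0],"delta_rot":[0,0,0]},{"translation":[0,0,0],"delta_rot":[0,0,0]}]' -1 30; python3 st.py
python3 -m creep '[{"translation":[0,0,0.3],"delta_rot":[0,0,0]},{"translation":[0,0,0.6],"delta_rot":[0,0,0]},{"translation":[0,0,1],"delta_rot":[0,0,0]},{"translation":[0,0,1.5],"delta_rot":[0,0,0]},{"translation":[0,0,0],"delta_rot":[0,0,0]}]'; python3 st.py;python3 - <<'E'
from h import *
im,d=optics.grab_frame('side'); save('s2',cv2.resize(im[120:260,260:420],None,fx=4,fy=4))
E
```

```text
time_s: 2.87
ee_pos: [379.3, -198.6, 81.4]
ee_rot: [85.5, 90.0, -144.3]
force: [0.0, -0.1, 0.8]
gripper_width: 0.8
t 2.87 tcp [ 379.3 -198.6   81.4] jaw -139.8 fing [-0. -0. -1.] F [ 0.  -0.1  0.8] T [0.06 0.   0.02] w 0.8 q [-29.  12. 118.  -0.  50. 111.]
time_s: 3.28
ee_pos: [381.1, -199.6, 117.9]
ee_rot: [-160.2, 89.7, -30.0]
force: [1.5, -0.2, -0.1]
gripper_width: 0.5
t 3.28 tcp [ 381.1 -199.6  117.9] jaw -139.8 fing [ 0.005 -0.003 -1.   ] F [ 1.5 -0.2 -0.1] T [ 0.07  0.03 -0.01] w 0.5 q [-29.   9. 115.  -0.  56. 111.]
```

View pics/s2.png

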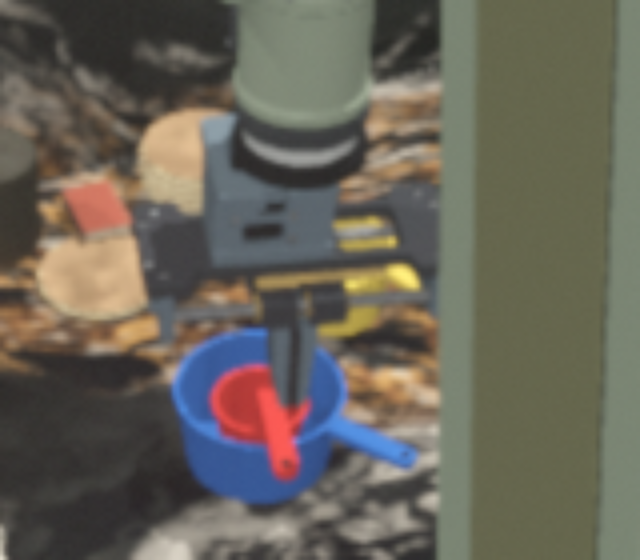

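```bash
python3 - <<'E'
from m import *
s=readout.state();p=s['ee_pos'];print(p)
for dz in(-14,0,40): print('side',proj('side',p+[0,0,dz]),'top',proj('top',p+[0,0,dz]))
im,d=optics.grab_frame('side'); P=pts('side',d)
t,dt=optics.grab_frame('top'); Pt=pts('top',dt); save('t3',cv2.resize(t[160:300,230:370],None,fx=4,fy=4))
np.savez('pics/3.npz',im=im,d=d,t=t,dt=dt)
m=np.zeros((400,640),bool); m[200:245,305:345]=cm(im,'red')[200:245,305:345]
q=P[m]; print(len(q)); q=q[q[:,2]>70]; print(len(q),np.median(q[:,2])); c=q.mean(0);w,V=np.linalg.eigh(np.cov((q[:,:2]-c[:2]).T));a=V[:,1];print(c.round(1),np.degrees(np.arctan2(a[1],a[0])))
for x in q[::6].round(0): print(x,end=' ')
# finger dark points in side
u0=333
for v in range(195,226,3): print(v,P[v,328:338:3].round(0).tolist())
E
```

```text
[ 380.44705517 -199.25943117  116.73103422]
side [331.14712354 226.45755881] top [266.67654336 237.80927645]
side [331.34165526 222.32700538] top [265.83837611 237.02069036]
side [331.91408564 210.17240983] top [263.277909   234.61168578]
333
132 87.24964240481256
[ 391.6 -205.3   88.4] 133.07179275106313
[ 389. -191.  143.] [ 413. -235.   86.] [ 381. -182.  141.] [ 421. -228.   78.] [ 420. -227.   75.] [ 402. -226.   85.] [ 403. -217.   88.] [ 401. -215.   88.] [ 399. -210.   89.] [ 401. -210.   84.] [ 401. -204.   86.] [ 388. -213.   86.] [ 386. -208.   87.] [ 385. -208.   84.] [ 384. -200.   88.] [ 383. -200.   85.] [ 381. -195.   87.] [ 377. -193.   87.] [ 376. -192.   85.] [ 370. -186.   90.] [ 370. -187.   85.] [ 365. -184.   87.] 195 [[371.0, -161.0, 236.0], [367.0, -167.0, 233.0], [366.0, -180.0, 225.0], [355.0, -173.0, 234.0]]
198 [[368.0, -157.0, 231.0], [363.0, -160.0, 231.0], [359.0, -168.0, 228.0], [354.0, -172.0, 227.0]]
201 [[370.0, -160.0, 220.0], [364.0, -162.0, 221.0], [374.0, -196.0, 191.0], [352.0, -170.0, 221.0]]
204 [[379.0, -177.0, 193.0], [373.0, -180.0, 195.0], [371.0, -190.0, 188.0], [361.0, -187.0, 194.0]]
207 [[379.0, -177.0, 185.0], [373.0, -180.0, 185.0], [369.0, -188.0, 180.0], [363.0, -191.0, 182.0]]
210 [[379.0, -177.0, 175.0], [375.0, -184.0, 172.0], [367.0, -186.0, 174.0], [363.0, -193.0, 171.0]]
213 [[379.0, -178.0, 165.0], [373.0, -182.0, 164.0], [369.0, -189.0, 161.0], [362.0, -191.0, 163.0]]
216 [[378.0, -177.0, 156.0], [372.0, -181.0, 156.0], [367.0, -187.0, 154.0], [422.0, -305.0, 35.0]]
219 [[381.0, -182.0, 141.0], [374.0, -185.0, 143.0], [366.0, -185.0, 146.0], [422.0, -307.0, 21.0]]
222 [[405.0, -226.0, 84.0], [373.0, -184.0, 134.0], [367.0, -189.0, 133.0], [420.0, -303.0, 15.0]]
225 [[397.0, -212.0, 89.0], [391.0, -218.0, 87.0], [403.0, -256.0, 50.0], [419.0, -303.0, 3.0]]
```

View pics/t3.png

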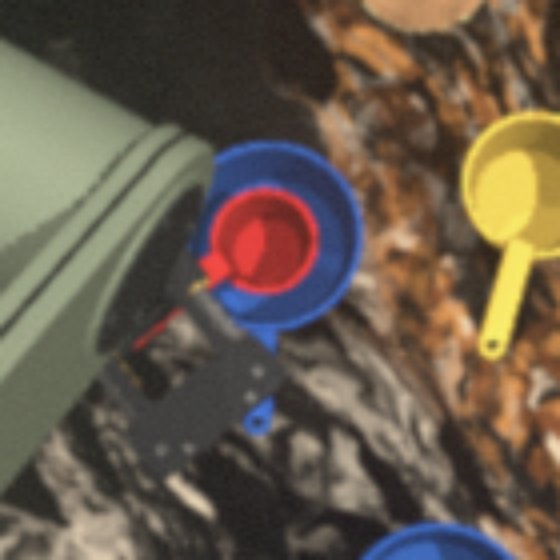

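```bash
python3 - <<'E'
from m import *
for z in(108,120,134):
    print(z,[proj('side',(x,y,z)).round(0).tolist() for x,y in((376-19-10,-197-16+12),(376+19-10,-197+16+12),(376-19,-213),(395,-181))])
f=np.load('pics/side1.npz'); P=pts('side',f['d'])
for v in range(205,224,2): print(v,[P[v,u].round(0).tolist() for u in(316,319,322)],[P[v,u].round(0).tolist() for u in(344,347)])
im=np.load('pics/3.npz')['im']; save('s3',cv2.resize(im[190:240,300:360],None,fx=10,fy=10,interpolation=cv2.INTER_NEAREST))
E
```

```text
108 [[343.0, 230.0], [323.0, 232.0], [342.0, 225.0], [322.0, 227.0]]
120 [[344.0, 226.0], [323.0, 228.0], [343.0, 222.0], [322.0, 223.0]]
134 [[344.0, 222.0], [323.0, 224.0], [343.0, 217.0], [323.0, 219.0]]
205 [[482.0, -293.0, 54.0], [394.0, -162.0, 194.0], [389.0, -167.0, 193.0]] [[351.0, -203.0, 185.0], [343.0, -203.0, 188.0]]
207 [[481.0, -292.0, 48.0], [393.0, -161.0, 190.0], [388.0, -165.0, 189.0]] [[351.0, -203.0, 178.0], [343.0, -204.0, 181.0]]
209 [[479.0, -288.0, 46.0], [394.0, -162.0, 182.0], [390.0, -169.0, 179.0]] [[349.0, -201.0, 174.0], [343.0, -204.0, 175.0]]
211 [[477.0, -285.0, 41.0], [394.0, -162.0, 175.0], [389.0, -168.0, 174.0]] [[349.0, -201.0, 168.0], [343.0, -205.0, 168.0]]
213 [[476.0, -284.0, 35.0], [392.0, -158.0, 174.0], [389.0, -168.0, 167.0]] [[350.0, -204.0, 159.0], [343.0, -206.0, 161.0]]
215 [[460.0, -258.0, 56.0], [394.0, -163.0, 162.0], [391.0, -170.0, 158.0]] [[349.0, -202.0, 155.0], [342.0, -204.0, 156.0]]
217 [[461.0, -259.0, 47.0], [392.0, -159.0, 160.0], [388.0, -167.0, 156.0]] [[348.0, -202.0, 149.0], [342.0, -205.0, 149.0]]
219 [[462.0, -261.0, 38.0], [393.0, -161.0, 152.0], [388.0, -167.0, 149.0]] [[348.0, -203.0, 141.0], [411.0, -346.0, -4.0]]
221 [[460.0, -258.0, 34.0], [456.0, -267.0, 28.0], [387.0, -166.0, 144.0]] [[383.0, -273.0, 61.0], [407.0, -338.0, -2.0]]
223 [[460.0, -258.0, 26.0], [457.0, -270.0, 18.0], [450.0, -274.0, 18.0]] [[380.0, -267.0, 60.0], [402.0, -329.0, -0.0]]
```

View pics/s3.png

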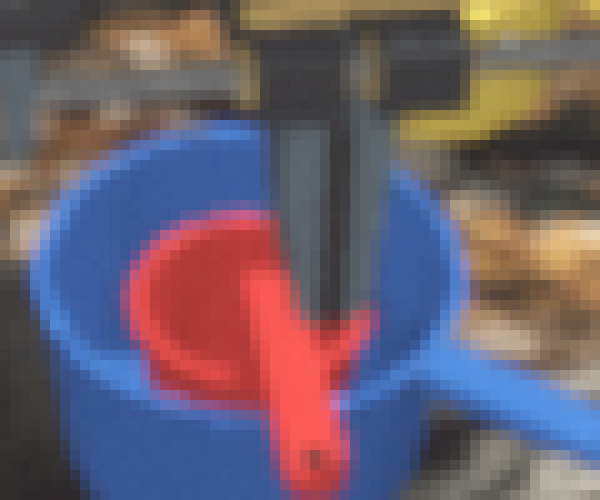

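```bash
python3 - <<'E'
from m import *
for z in(103,115,122,128,134): print(z,proj('side',(370,-187,z)).round(1),proj('side',(381,-199,z)).round(1))
f=np.load('pics/3.npz');P=pts('side',f['d'])
for v in range(217,226): print(v,P[v,329:336].round(0)[:,2],f['im'][v,329:336].sum(1))
E
```

```text
103 [332.3 230.9] [330.9 226.4]
115 [332.5 227.4] [331.1 222.8]
122 [332.6 225.3] [331.2 220.7]
128 [332.6 223.5] [331.2 218.9]
134 [332.7 221.7] [331.3 217.1]
217 [152. 152. 151. 149. 147. 152. 150.] [299 295 269 209 172 227 280]
218 [149. 147. 149. 146. 145. 146. 147.] [324 302 263 199 172 229 287]
219 [144. 148. 143. 145. 144. 146. 146.] [348 309 260 189 178 236 283]
220 [142. 141. 142. 142. 138. 951. 140.] [365 314 259 187 178 245 299]
221 [141. 135. 133. 133. 136. 137. 136.] [389 344 273 208 191 271 350]
222 [ 85. 138. 134.  30. 130. 133.  50.] [410 385 324 250 237 315 387]
223 [86. 89. 26. 27. 33. 52. 54.] [423 415 358 289 292 359 405]
224 [88. 86. 27. 26. 31. 53. 55.] [428 423 383 333 355 392 400]
225 [88. 88. 87. 52. 54. 50.  3.] [428 424 411 384 379 365 361]
```

The side view shows the fingertips at z≈131 (depth, near face) with the TCP read at 117. So the tips really sit about 14 mm above the reported TCP, not 14 mm below it, and the jaws closed just above the bar. XY agrees, so I open and go about 28 mm deeper.

```bash
python3 -m creep '[{"translation":[0,0,0],"delta_rot":[0,0,0]},{"translation":[0,0,0],"delta_rot":[0,0,0]},{"translation":[0,0,0],"delta_rot":[0,0,0]},{"translation":[0,0,0],"delta_rot":[0,0,0]},{"translation":[0,0,0],"delta_rot":[0,0,0]}]' 0.1 30
python3 -m creep '[{"translation":[0,0,-1.3],"delta_rot":[0,0,0]},{"translation":[0,0,-1.3],"delta_rot":[0,0,0]},{"translation":[0,0,-1],"delta_rot":[0,0,0]},{"translation":[0,0,0],"delta_rot":[0,0,0]}]'; python3 st.py
python3 -m creep '[{"translation":[0,0,-0.8],"delta_rot":[0,0,0]},{"translation":[0,0,-0.8],"delta_rot":[0,0,0]},{"translation":[0,0,-0.6],"delta_rot":[0,0,0]},{"translation":[0,0,0],"delta_rot":[0,0,0]}]'; python3 st.py;python3 - <<'E'
from h import *
im,d=optics.grab_frame('side'); save('s4',cv2.resize(im[180:250,290:370],None,fx=8,fy=8))
np.savez('pics/4.npz',im=im,d=d)
E
```

```text
time_s: 3.85
ee_pos: [379.2, -198.5, 115.1]
ee_rot: [27.8, 90.0, 158.0]
force: [0.1, -0.2, 0.6]
gripper_width: 30.8
time_s: 4.18
ee_pos: [377.9, -197.8, 77.7]
ee_rot: [22.1, 89.8, 152.3]
force: [-0.5, -0.0, 0.6]
gripper_width: 50.0
t 4.18 tcp [ 377.9 -197.8   77.7] jaw -139.8 fing [-0.004  0.002 -1.   ] F [-0.5 -0.   0.6] T [ 0.1  -0.04  0.01] w 50.0 q [-29.  12. 118.  -0.  50. 111.]
time_s: 4.52
ee_pos: [378.5, -198.2, 56.3]
ee_rot: [23.0, 89.9, 153.2]
force: [0.9, -1.2, 0.1]
gripper_width: 50.2
t 4.52 tcp [ 378.5 -198.2   56.3] jaw -139.8 fing [-0.002  0.001 -1.   ] F [ 0.9 -1.2  0.1] T [ 0.15 -0.    0.04] w 50.2 q [-29.  14. 120.  -0.  47. 111.]
```

View pics/s4.png

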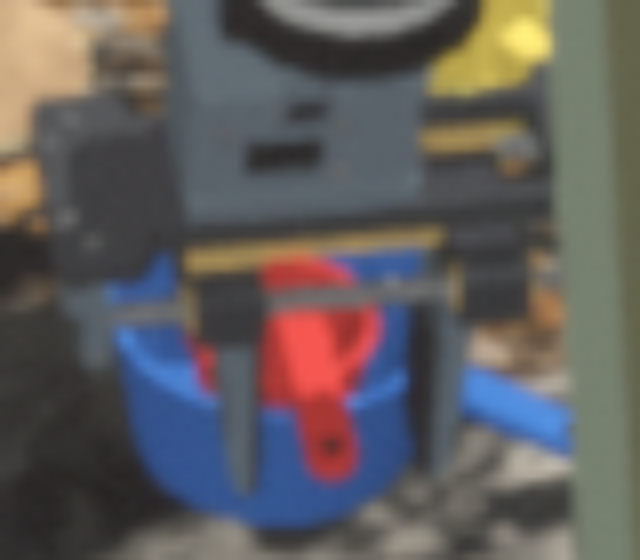

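The bar now lies between the two fingers, roughly centred (fingers at crop 243 and 440, bar at 325), with the tips well below it. I close and lift a little.

```bash
python3 -m creep '[{"translation":[0,0,0],"delta_rot":[0,0,0]},{"translation":[0,0,0],"delta_rot":[0,0,0]},{"translation":[0,0,0],"delta_rot":[0,0,0]},{"translation":[0,0,0],"delta_rot":[0,0,0]},{"translation":[0,0,0],"delta_rot":[0,0,0]}]' -0.5 30
python3 -m creep '[{"translation":[0,0,0],"delta_rot":[0,0,0]},{"translation":[0,0,0],"delta_rot":[0,0,0]},{"translation":[0,0,0],"delta_rot":[0,0,0]},{"translation":[0,0,0],"delta_rot":[0,0,0]}]' -1 30
python3 st.py
python3 -m creep '[{"translation":[0,0,0.2],"delta_rot":[0,0,0]},{"translation":[0,0,0.4],"delta_rot":[0,0,0]},{"translation":[0,0,0.8],"delta_rot":[0,0,0]},{"translation":[0,0,1],"delta_rot":[0,0,0]},{"translation":[0,0,0],"delta_rot":[0,0,0]}]'; python3 st.py;python3 - <<'E'
from h import *
im,d=optics.grab_frame('side'); save('s5',cv2.resize(im[160:260,280:400],None,fx=5,fy=5))
E
```

```text
time_s: 4.98
ee_pos: [379.4, -198.7, 57.6]
ee_rot: [-170.5, 90.0, -40.3]
force: [-0.5, 0.9, -0.4]
gripper_width: 23.4
time_s: 5.32
ee_pos: [379.4, -198.7, 57.4]
ee_rot: [165.5, 90.0, -64.3]
force: [-1.0, -0.2, 0.3]
gripper_width: 15.6
t 5.32 tcp [ 379.4 -198.7   57.4] jaw -139.8 fing [ 0. -0. -1.] F [-1.  -0.2  0.3] T [ 0.1   0.01 -0.04] w 15.6 q [-29.  14. 119.  -0.  47. 111.]
time_s: 5.73
ee_pos: [380.6, -199.4, 83.3]
ee_rot: [-160.4, 89.8, -30.2]
force: [0.0, -0.7, -0.2]
gripper_width: 15.6
t 5.73 tcp [ 380.6 -199.4   83.3] jaw -139.8 fing [ 0.003 -0.002 -1.   ] F [ 0.  -0.7 -0.2] T [0.13 0.02 0.04] w 15.6 q [-29.  12. 117.  -0.  50. 111.]
```

View pics/s5.png

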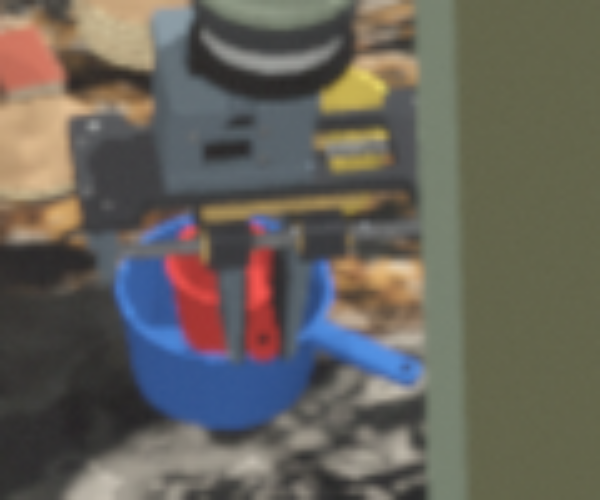

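Gripped (width 15.6, the bar's width) and lifting. Up and over to the coaster.

```bash
python3 -m creep '[{"translation":[0,0,1.5],"delta_rot":[0,0,0]},{"translation":[0,0,2],"delta_rot":[0,0,0]},{"translation":[0,0,2],"delta_rot":[0,0,0]},{"translation":[0,0,1.5],"delta_rot":[0,0,0]},{"translation":[1,-0.5,0],"delta_rot":[0,0,0]}]'
python3 -m creep '[{"translation":[2,-1,0],"delta_rot":[0,0,0]},{"translation":[2.5,-1.2,0],"delta_rot":[0,0,0]},{"translation":[2.8,-1.4,0],"delta_rot":[0,0,0]},{"translation":[2.8,-1.4,0],"delta_rot":[0,0,0]},{"translation":[2.8,-1.4,0],"delta_rot":[0,0,0]}]'
python3 -m creep '[{"translation":[2.5,-1.2,0],"delta_rot":[0,0,0]},{"translation":[2,-1,0],"delta_rot":[0,0,0]},{"translation":[1,-0.5,0],"delta_rot":[0,0,0]},{"translation":[0,0,0],"delta_rot":[0,0,0]},{"translation":[0,0,0],"delta_rot":[0,0,0]}]'; python3 st.py;python3 - <<'E'
from h import *
t,dt=optics.grab_frame('top'); im,d=optics.grab_frame('side'); np.savez('pics/6.npz',im=im,d=d,t=t,dt=dt)
save('s6',np.hstack([cv2.resize(im[120:260,230:370],None,fx=2.8,fy=2.8),cv2.resize(t[90:230,260:400],None,fx=2.8,fy=2.8)]))
E
```

```text
time_s: 6.2
ee_pos: [389.6, -203.9, 153.8]
ee_rot: [-161.4, 89.8, -31.2]
force: [0.4, -0.1, -1.5]
gripper_width: 15.9
time_s: 6.62
ee_pos: [519.7, -268.2, 149.6]
ee_rot: [22.8, 89.9, 153.0]
force: [0.2, 0.2, -0.7]
gripper_width: 15.6
time_s: 7.03
ee_pos: [573.0, -294.4, 149.2]
ee_rot: [22.5, 89.8, 152.7]
force: [-0.2, -0.5, -0.3]
gripper_width: 15.5
t 7.03 tcp [ 573.  -294.4  149.2] jaw -139.8 fing [-0.003  0.002 -1.   ] F [-0.2 -0.5 -0.3] T [0.1  0.05 0.01] w 15.5 q [-28.  26.  84.  -0.  70. 112.]
```

View pics/s6.png

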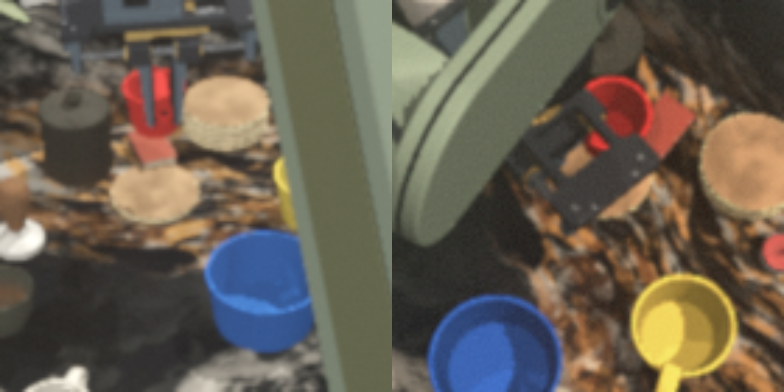

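```bash
python3 - <<'E'
from rims import *
f=np.load('pics/6.npz'); t,dt,im,d=f['t'],f['dt'],f['im'],f['d']
P=pts('top',dt)
b=(320,110,356,150)
m=np.zeros((400,640),bool);m[b[1]:b[3],b[0]:b[2]]=cm(t,'red')[b[1]:b[3],b[0]:b[2]]
q=P[m]; print(len(q)); h=q[q[:,2]>125]; print(len(h),np.percentile(h[:,2],[5,50,95]))
h=h[(h[:,2]>130)&(h[:,2]<165)]
A=np.c_[h[:,:2]-h[:,:2].mean(0),np.ones(len(h))]; s=np.linalg.lstsq(A,h[:,2],rcond=None)[0]; print('plane slope',s.round(3), h.mean(0).round(1))
for z in(138,144): print(fitrim(t,'red',b,z,r0=31,guess=np.array([625,-356])))
# floor
# coaster & red box
g=np.load('pics/top0.npz'); P0=pts('top',g['d']); 
for u,v in((357,135),(355,140),(352,137),(335,105)): print(u,v,P0[v,u].round(0))
im0=g['im']; h0=cv2.cvtColor(im0,cv2.COLOR_RGB2HSV); 
mm=((P0[...,2]>4)&(P0[...,2]<12)).astype(np.uint8); mm[:130]=0;mm[168:]=0;mm[:,:314]=0;mm[:,357:]=0
hh=(h0[...,0]>8)&(h0[...,0]<20)&(h0[...,2]>130)&(h0[...,1]>60)
v,u=np.nonzero(mm&hh); print(len(u),u.min(),u.max(),v.min(),v.max()); W=np.array([onplane('top',a,b_,8) for a,b_ in zip(u,v)]); print('coaster',W[:,:2].mean(0),np.percentile(W[:,0],[2,98]),np.percentile(W[:,1],[2,98]))
E
```

```text
449
197 [127.38171034 140.95004796 150.23127354]
plane slope [-8.40000e-02  2.50000e-02  1.40221e+02] [ 634.6 -363.7  140.2]
(array([ 626.7, -357.3,   31.7]), 34, np.float64(1.85))
(array([ 624.9, -357. ,   30.8]), 34, np.float64(1.81))
357 135 [ 667. -414.   15.]
355 140 [ 653. -408.   15.]
352 137 [ 662. -400.   13.]
335 105 [ 716. -352.   84.]
842 318 352 134 167
coaster [ 624.18530881 -354.93585065] [582.78239472 668.77336827] [-398.07750615 -313.95097769]
```

Red cup axis is at ≈ (626,−357) against the coaster at ≈ (625,−355), roughly level. Lowering, with a slow finish.

```bash
python3 -m creep '[{"translation":[0,0,-1.5],"delta_rot":[0,0,0]},{"translation":[0,0,-2],"delta_rot":[0,0,0]},{"translation":[0,0,-2],"delta_rot":[0,0,0]},{"translation":[0,0,-1.4],"delta_rot":[0,0,0]},{"translation":[0,0,-0.7],"delta_rot":[0,0,0]}]'
python3 -m creep '[{"translation":[0,0,-0.4],"delta_rot":[0,0,0]},{"translation":[0,0,-0.3],"delta_rot":[0,0,0]},{"translation":[0,0,0],"delta_rot":[0,0,0]},{"translation":[0,0,0],"delta_rot":[0,0,0]}]'; python3 st.py;python3 - <<'E'
from h import *
t,dt=optics.grab_frame('top'); im,d=optics.grab_frame('side'); np.savez('pics/7.npz',im=im,d=d,t=t,dt=dt)
save('s7',np.hstack([cv2.resize(im[140:230,240:330],None,fx=4.4,fy=4.4),cv2.resize(t[110:200,290:380],None,fx=4.4,fy=4.4)]))
E
```

```text
time_s: 7.55
ee_pos: [571.1, -293.5, 73.4]
ee_rot: [22.5, 89.8, 152.7]
force: [0.1, -0.0, -1.1]
gripper_width: 16.1
time_s: 7.88
ee_pos: [573.7, -294.9, 69.3]
ee_rot: [-161.4, 89.9, -31.2]
force: [0.5, 0.2, -0.6]
gripper_width: 15.8
t 7.88 tcp [ 573.7 -294.9   69.3] jaw -139.8 fing [ 0.001 -0.001 -1.   ] F [ 0.5  0.2 -0.6] T [0.13 0.05 0.02] w 15.8 q [-28.  30.  90.  -0.  60. 112.]
```

View pics/s7.png

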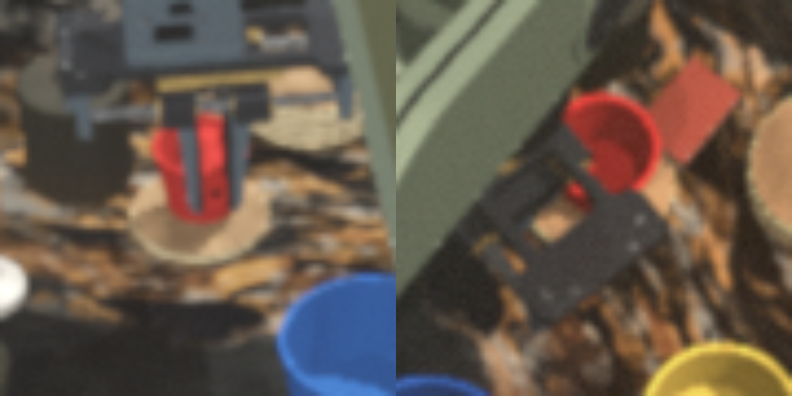

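```bash
python3 -m creep '[{"translation":[0,0,-0.2],"delta_rot":[0,0,0]},{"translation":[0,0,-0.2],"delta_rot":[0,0,0]},{"translation":[0,0,-0.1],"delta_rot":[0,0,0]},{"translation":[0,0,0],"delta_rot":[0,0,0]},{"translation":[0,0,0],"delta_rot":[0,0,0]}]'; python3 st.py
python3 -m creep '[{"translation":[0,0,-0.1],"delta_rot":[0,0,0]},{"translation":[0,0,-0.1],"delta_rot":[0,0,0]},{"translation":[0,0,0],"delta_rot":[0,0,0]},{"translation":[0,0,0],"delta_rot":[0,0,0]}]'; python3 st.py
```

```text
time_s: 8.4
ee_pos: [573.2, -294.6, 63.2]
ee_rot: [34.3, 90.0, 164.5]
force: [0.5, 0.0, -0.2]
gripper_width: 15.2
t 8.4 tcp [ 573.2 -294.6   63.2] jaw -139.8 fing [-0.  0. -1.] F [ 0.5  0.  -0.2] T [ 0.13  0.07 -0.08] w 15.2 q [-28.  30.  90.  -0.  59. 112.]
time_s: 8.73
ee_pos: [573.4, -294.7, 61.4]
ee_rot: [124.5, 90.0, -105.3]
force: [0.8, 0.9, -0.5]
gripper_width: 15.9
t 8.73 tcp [ 573.4 -294.7   61.4] jaw -139.8 fing [-0. -0. -1.] F [ 0.8  0.9 -0.5] T [ 0.13  0.03 -0.  ] w 15.9 q [-28.  30.  91.  -0.  59. 112.]
```

```bash
python3 -m creep '[{"translation":[0,0,-0.1],"delta_rot":[0,0,0]},{"translation":[0,0,0],"delta_rot":[0,0,0]},{"translation":[0,0,0],"delta_rot":[0,0,0]}]'; python3 st.py
python3 -m creep '[{"translation":[0,0,-0.1],"delta_rot":[0,0,0]},{"translation":[0,0,0],"delta_rot":[0,0,0]},{"translation":[0,0,0],"delta_rot":[0,0,0]}]'; python3 st.py;python3 - <<'E'
from h import *
t,dt=optics.grab_frame('top'); im,d=optics.grab_frame('side'); np.savez('pics/8.npz',im=im,d=d,t=t,dt=dt)
save('s8',np.hstack([cv2.resize(im[140:230,240:330],None,fx=4.4,fy=4.4),cv2.resize(t[110:200,290:380],None,fx=4.4,fy=4.4)]))
E
```

```text
time_s: 8.98
ee_pos: [573.4, -294.5, 60.9]
ee_rot: [-143.1, 90.0, -12.9]
force: [-1.8, 1.6, 2.7]
gripper_width: 15.4
t 8.98 tcp [ 573.4 -294.5   60.9] jaw -139.8 fing [ 0. -0. -1.] F [-1.8  1.6  2.7] T [ 0.26  0.17 -0.  ] w 15.4 q [-28.  31.  91.   0.  59. 112.]
time_s: 9.23
ee_pos: [573.5, -294.3, 60.6]
ee_rot: [-119.9, 90.0, 10.3]
force: [-2.5, 4.0, 7.3]
gripper_width: 16.1
t 9.23 tcp [ 573.5 -294.3   60.6] jaw -139.8 fing [ 0.001  0.    -1.   ] F [-2.5  4.   7.3] T [0.5  0.29 0.04] w 16.1 q [-28.  31.  91.   0.  59. 112.]
```

View pics/s8.png

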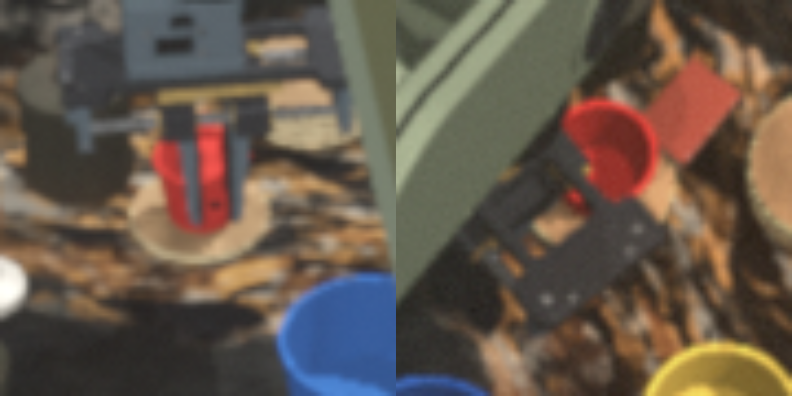

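Contact came at TCP z≈61, as predicted, which means no slip. I unload, open and rise.

```bash
python3 -m creep '[{"translation":[0,0,0.1],"delta_rot":[0,0,0]},{"translation":[0,0,0],"delta_rot":[0,0,0]}]'; python3 -m creep '[{"translation":[0,0,0],"delta_rot":[0,0,0]},{"translation":[0,0,0],"delta_rot":[0,0,0]},{"translation":[0,0,0],"delta_rot":[0,0,0]},{"translation":[0,0,0],"delta_rot":[0,0,0]},{"translation":[0,0,0],"delta_rot":[0,0,0]}]' 0
python3 -m creep '[{"translation":[0,0,1],"delta_rot":[0,0,0]},{"translation":[0,0,2],"delta_rot":[0,0,0]},{"translation":[0,0,2.5],"delta_rot":[0,0,0]},{"translation":[0,0,2.5],"delta_rot":[0,0,0]},{"translation":[0,0,1],"delta_rot":[0,0,0]}]'; python3 st.py;python3 - <<'E'
from rims import *
t,dt=optics.grab_frame('top'); im,d=optics.grab_frame('side'); np.savez('pics/9.npz',im=im,d=d,t=t,dt=dt)
save('s9',np.hstack([cv2.resize(im[140:230,240:330],None,fx=4.4,fy=4.4),cv2.resize(t[110:270,270:430],None,fx=2.5,fy=2.475)]))
E
```

```text
time_s: 9.5
ee_pos: [573.5, -294.6, 60.7]
ee_rot: [-150.0, 90.0, -19.8]
force: [-0.3, 0.8, 4.0]
gripper_width: 15.6
time_s: 9.92
ee_pos: [573.2, -294.7, 60.1]
ee_rot: [45.8, 90.0, 176.0]
force: [-0.6, -1.1, -0.0]
gripper_width: 44.8
time_s: 10.33
ee_pos: [575.1, -295.6, 154.9]
ee_rot: [-159.3, 89.6, -29.1]
force: [1.0, -0.4, 0.8]
gripper_width: 45.6
t 10.33 tcp [ 575.1 -295.6  154.9] jaw -139.8 fing [ 0.006 -0.003 -1.   ] F [ 1.  -0.4  0.8] T [ 0.07  0.03 -0.  ] w 45.6 q [-28.  26.  84.  -0.  70. 112.]
```

View pics/s9.png

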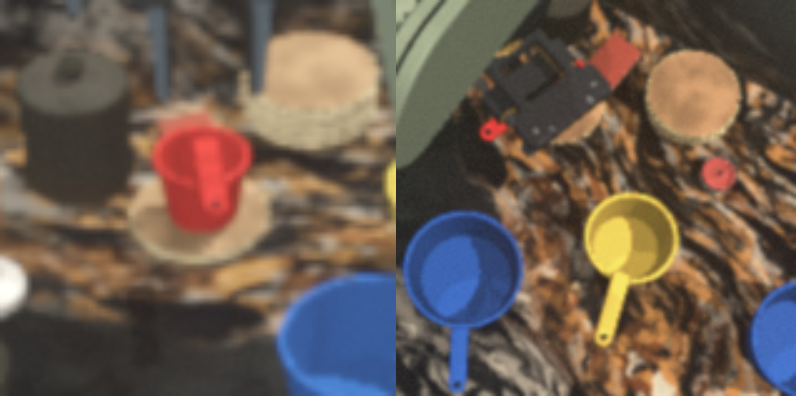

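Red stands level on the coaster at side crop (205,180), and the blue cup is undisturbed. Next I go to the yellow handle, grip ≈ (384,−399).

```bash
python3 -m creep '[{"translation":[-1.37,-0.6,0],"delta_rot":[0,0,0.053]},{"translation":[-2.5,-1.4,0],"delta_rot":[0,0,0.08]},{"translation":[-2.8,-1.5,0],"delta_rot":[0,0,0.08]},{"translation":[-2.8,-1.5,0],"delta_rot":[0,0,0.08]},{"translation":[-2.8,-1.5,0],"delta_rot":[0,0,0.08]}]' 0.1
python3 -m creep '[{"translation":[-2.8,-1.5,0],"delta_rot":[0,0,0.08]},{"translation":[-2.4,-1.42,0],"delta_rot":[0,0,0.08]},{"translation":[-1.46,-1,-1],"delta_rot":[0,0,0.05]},{"translation":[0,0,-2],"delta_rot":[0,0,0]},{"translation":[0,0,-2],"delta_rot":[0,0,0]}]'
python3 -m creep '[{"translation":[0,0,-1],"delta_rot":[0,0,0]},{"translation":[0,0,0],"delta_rot":[0,0,0]},{"translation":[0,0,0],"delta_rot":[0,0,0]}]'; python3 st.py;python3 - <<'E'
from h import *
t,dt=optics.grab_frame('top'); im,d=optics.grab_frame('side'); np.savez('pics/10.npz',im=im,d=d,t=t,dt=dt)
save('s10',np.hstack([cv2.resize(im[140:230,310:400],None,fx=4.4,fy=4.4),cv2.resize(t[170:270,300:400],None,fx=4,fy=3.96)]))
E
```

```text
time_s: 10.85
ee_pos: [448.5, -359.3, 148.4]
ee_rot: [-7.7, 89.8, 144.1]
force: [-0.3, -0.5, 0.7]
gripper_width: 50.5
time_s: 11.27
ee_pos: [382.4, -399.1, 99.0]
ee_rot: [-18.8, 90.0, 144.6]
force: [0.4, -0.4, -0.4]
gripper_width: 50.2
time_s: 11.52
ee_pos: [383.8, -398.3, 89.5]
ee_rot: [-29.0, 89.9, 134.6]
force: [0.8, -0.5, 0.6]
gripper_width: 50.0
t 11.52 tcp [ 383.8 -398.3   89.5] jaw -106.4 fing [-0.002  0.002 -1.   ] F [ 0.8 -0.5  0.6] T [ 0.03 -0.    0.01] w 50.0 q [-47.  22. 101.  -0.  57.  59.]
```

View pics/s10.png

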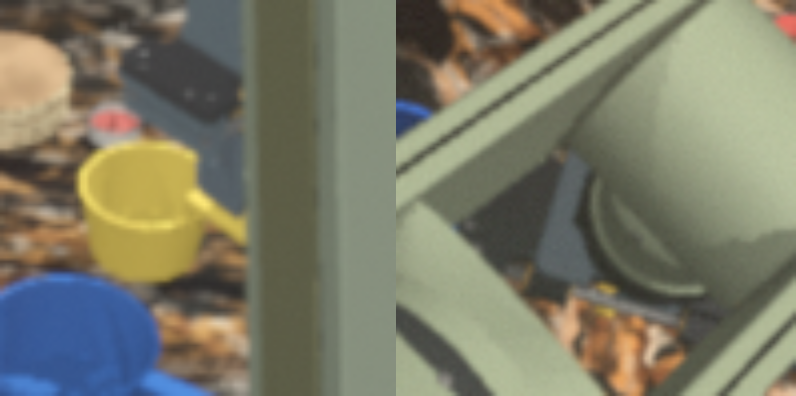

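The arm hides the fingers in both views, but the commanded XY is right and worked for red. I descend while watching force, then close.

```bash
python3 -m creep '[{"translation":[0,0,-1.3],"delta_rot":[0,0,0]},{"translation":[0,0,-1.5],"delta_rot":[0,0,0]},{"translation":[0,0,-1.2],"delta_rot":[0,0,0]},{"translation":[0,0,-0.6],"delta_rot":[0,0,0]},{"translation":[0,0,0],"delta_rot":[0,0,0]}]'; python3 st.py
python3 -m creep '[{"translation":[0,0,0],"delta_rot":[0,0,0]},{"translation":[0,0,0],"delta_rot":[0,0,0]},{"translation":[0,0,0],"delta_rot":[0,0,0]},{"translation":[0,0,0],"delta_rot":[0,0,0]},{"translation":[0,0,0],"delta_rot":[0,0,0]}]' -0.5 30
python3 -m creep '[{"translation":[0,0,0],"delta_rot":[0,0,0]},{"translation":[0,0,0],"delta_rot":[0,0,0]},{"translation":[0,0,0],"delta_rot":[0,0,0]},{"translation":[0,0,0],"delta_rot":[0,0,0]}]' -1 35; python3 st.py
```

```text
time_s: 12.03
ee_pos: [384.0, -398.4, 43.9]
ee_rot: [-26.4, 89.9, 137.3]
force: [-0.4, 0.1, -0.2]
gripper_width: 50.3
t 12.03 tcp [ 384.  -398.4   43.9] jaw -106.4 fing [-0.001  0.001 -1.   ] F [-0.4  0.1 -0.2] T [ 0.06  0.02 -0.01] w 50.3 q [-47.  25. 105.  -0.  51.  59.]
time_s: 12.45
ee_pos: [384.2, -399.1, 44.9]
ee_rot: [144.7, 89.9, -51.7]
force: [0.1, -0.4, 0.8]
gripper_width: 23.0
time_s: 12.78
ee_pos: [384.1, -398.9, 44.5]
ee_rot: [124.0, 90.0, -72.4]
force: [-0.9, 0.4, 2.3]
gripper_width: 15.4
t 12.78 tcp [ 384.1 -398.9   44.5] jaw -106.4 fing [ 0. -0. -1.] F [-0.9  0.4  2.3] T [ 0.07 -0.01  0.  ] w 15.4 q [-47.  24. 105.  -0.  51.  59.]
```

```bash
python3 -m creep '[{"translation":[0,0,0.4],"delta_rot":[0,0,0]},{"translation":[0,0,1],"delta_rot":[0,0,0]},{"translation":[0,0,2],"delta_rot":[0,0,0]},{"translation":[0,0,2.5],"delta_rot":[0,0,0]},{"translation":[0,0,2.1],"delta_rot":[0,0,0]}]'
python3 -m creep '[{"translation":[0,0,1.5],"delta_rot":[0,0,0]},{"translation":[0,0,0.5],"delta_rot":[0,0,0]},{"translation":[0,0,0],"delta_rot":[0,0,0]}]';python3 st.py;python3 - <<'E'
from h import *
t,dt=optics.grab_frame('top'); im,d=optics.grab_frame('side'); np.savez('pics/11.npz',im=im,d=d,t=t,dt=dt)
save('s11',np.hstack([cv2.resize(im[120:240,280:400],None,fx=3.3,fy=3.3),cv2.resize(t[150:270,300:420],None,fx=3.3,fy=3.3)]))
E
```

```text
time_s: 13.2
ee_pos: [384.0, -398.8, 126.1]
ee_rot: [130.5, 90.0, -65.9]
force: [0.1, -0.9, -1.8]
gripper_width: 15.8
time_s: 13.45
ee_pos: [384.6, -399.5, 146.1]
ee_rot: [147.4, 89.8, -49.0]
force: [-0.6, -0.7, -1.6]
gripper_width: 15.7
t 13.45 tcp [ 384.6 -399.5  146.1] jaw -106.4 fing [ 0.002 -0.003 -1.   ] F [-0.6 -0.7 -1.6] T [0.07 0.1  0.03] w 15.7 q [-47.  19.  97.  -0.  64.  59.]
```

View pics/s11.png

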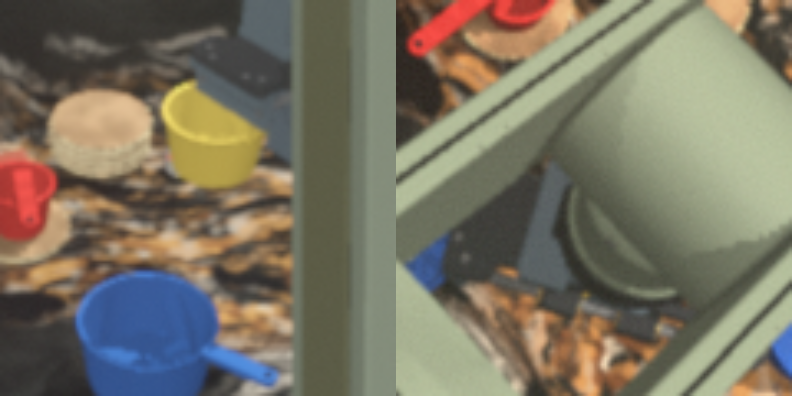

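The yellow cup hangs level in the grip (side crop 210,135). I rotate it by about +86° and carry it over blue.

```bash
python3 -m creep '[{"translation":[0.1,0.2,0],"delta_rot":[0,0,0.06]},{"translation":[0.15,0.4,0],"delta_rot":[0,0,0.1]},{"translation":[0.15,0.4,0],"delta_rot":[0,0,0.11]},{"translation":[0.15,0.4,0],"delta_rot":[0,0,0.11]},{"translation":[0.15,0.4,0],"delta_rot":[0,0,0.11]}]'
python3 -m creep '[{"translation":[0.15,0.4,0],"delta_rot":[0,0,0.11]},{"translation":[0.15,0.4,0],"delta_rot":[0,0,0.11]},{"translation":[0.15,0.4,0],"delta_rot":[0,0,0.11]},{"translation":[0.15,0.4,0],"delta_rot":[0,0,0.11]},{"translation":[0.15,0.4,0],"delta_rot":[0,0,0.11]}]'
python3 -m creep '[{"translation":[0.15,0.4,0],"delta_rot":[0,0,0.11]},{"translation":[0.15,0.4,0],"delta_rot":[0,0,0.11]},{"translation":[0.15,0.4,0],"delta_rot":[0,0,0.11]},{"translation":[0.15,0.4,0],"delta_rot":[0,0,0.09]},{"translation":[0.1,0.2,0],"delta_rot":[0,0,0.05]}]'
python3 -m creep '[{"translation":[0,0,0],"delta_rot":[0,0,0]},{"translation":[0,0,0],"delta_rot":[0,0,0]}]';python3 st.py;python3 - <<'E'
from h import *
t,dt=optics.grab_frame('top'); im,d=optics.grab_frame('side'); np.savez('pics/12.npz',im=im,d=d,t=t,dt=dt)
save('s12',np.hstack([cv2.resize(im[140:260,270:390],None,fx=3.3,fy=3.3),cv2.resize(t[150:270,260:380],None,fx=3.3,fy=3.3)]))
E
```

```text
time_s: 13.97
ee_pos: [390.3, -379.9, 142.7]
ee_rot: [-56.2, 89.8, 135.8]
force: [-0.4, 0.2, -1.0]
gripper_width: 15.5
time_s: 14.38
ee_pos: [397.8, -360.0, 142.7]
ee_rot: [-84.8, 89.8, 138.8]
force: [0.3, 0.1, -0.5]
gripper_width: 15.5
time_s: 14.8
ee_pos: [404.8, -341.8, 142.7]
ee_rot: [-112.7, 89.8, 137.7]
force: [0.0, -0.6, -1.2]
gripper_width: 15.4
time_s: 14.97
ee_pos: [405.0, -342.4, 143.3]
ee_rot: [-107.7, 89.9, 142.4]
force: [-0.6, 0.9, -0.8]
gripper_width: 15.8
t 14.97 tcp [ 405.  -342.4  143.3] jaw -19.9 fing [-0.002  0.001 -1.   ] F [-0.6  0.9 -0.8] T [-0.15 -0.04  0.02] w 15.8 q [-41.  17. 100.  -0.  63. -21.]
```

View pics/s12.png

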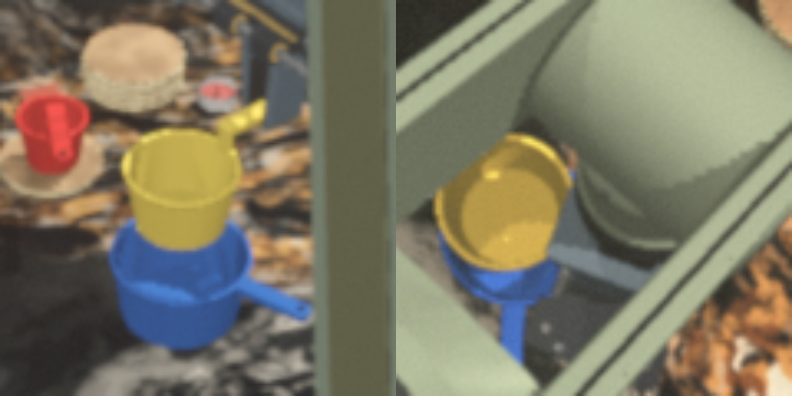

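```bash
python3 - <<'E'
from rims import *
f=np.load('pics/12.npz'); g=np.load('pics/9.npz')
print('blue top',fitrim(g['t'],'blue',(265,190,325,275),60,r0=56,guess=np.array([435,-260])))
print('blue side',fitrim(g['im'],'blue',(295,190,350,250),60,n='side',r0=56,guess=np.array([435,-260])))
for z in (149,153,157):
    print('yel top',z,fitrim(f['t'],'yel',(268,186,313,233),z,r0=44,guess=np.array([435,-260])))
    print('yel side',z,fitrim(f['im'],'yel',(303,178,343,220),z,n='side',r0=44,guess=np.array([435,-260])))
P=pts('side',f['d']); m=cm(f['im'],'yel'); m[:178]=0;m[220:]=0;m[:,:303]=0;m[:,345:]=0
# rim depth: upper edge of far rim and near rim
q=P[m]; r=np.hypot(*(q[:,:2]-[435,-260.5]).T); k=(r>40)&(q[:,2]>146)&(q[:,2]<162); h=q[k]; A=np.c_[h[:,:2]-[435,-260],np.ones(len(h))]; print(len(h),np.linalg.lstsq(A,h[:,2],rcond=None)[0].round(3))
E
```

```text
blue top (array([ 433.7, -261.2,   56.4]), 131, np.float64(1.26))
blue side (array([ 435. , -260.2,   56.5]), 53, np.float64(2.3))
yel top 149 (array([ 435.7, -258. ,   44.4]), 80, np.float64(2.14))
yel side 149 (array([ 437.9, -261.3,   45.8]), 46, np.float64(1.56))
yel top 153 (array([ 435.2, -257.9,   44.2]), 79, np.float64(1.79))
yel side 153 (array([ 436.2, -258.3,   45.5]), 56, np.float64(1.77))
yel top 157 (array([ 434.4, -258.2,   44. ]), 79, np.float64(1.78))
yel side 157 (array([ 434.2, -254.9,   44.8]), 52, np.float64(1.98))
149 [-4.00000e-03  1.00000e-03  1.51135e+02]
```

Yellow is level (rim slope <0.4 %) and within 3 mm of the blue axis. A shift of (−1,−2) mm, then lower.

```bash
python3 -m creep '[{"translation":[-0.1,-0.2,-1],"delta_rot":[0,0,0]},{"translation":[0,0,-1.5],"delta_rot":[0,0,0]},{"translation":[0,0,-1.5],"delta_rot":[0,0,0]},{"translation":[0,0,-1.5],"delta_rot":[0,0,0]},{"translation":[0,0,-1.2],"delta_rot":[0,0,0]}]'
python3 -m creep '[{"translation":[0,0,-0.8],"delta_rot":[0,0,0]},{"translation":[0,0,-0.5],"delta_rot":[0,0,0]},{"translation":[0,0,-0.3],"delta_rot":[0,0,0]},{"translation":[0,0,0],"delta_rot":[0,0,0]},{"translation":[0,0,0],"delta_rot":[0,0,0]}]';python3 st.py;python3 - <<'E'
from h import *
t,dt=optics.grab_frame('top'); im,d=optics.grab_frame('side'); np.savez('pics/13.npz',im=im,d=d,t=t,dt=dt)
save('s13',np.hstack([cv2.resize(im[160:260,280:380],None,fx=3.96,fy=3.96),cv2.resize(t[150:270,260:380],None,fx=3.3,fy=3.3)]))
E
```

```text
time_s: 15.48
ee_pos: [403.7, -344.6, 75.5]
ee_rot: [-108.4, 89.9, 141.7]
force: [-0.1, 0.4, -1.7]
gripper_width: 16.0
time_s: 15.9
ee_pos: [404.8, -345.1, 61.7]
ee_rot: [69.4, 89.9, -40.5]
force: [0.2, 0.5, -0.8]
gripper_width: 16.0
t 15.9 tcp [ 404.8 -345.1   61.7] jaw -19.9 fing [ 0.001 -0.001 -1.   ] F [ 0.2  0.5 -0.8] T [-0.14 -0.05 -0.01] w 16.0 q [-42.  22. 106.   0.  52. -22.]
```

View pics/s13.png

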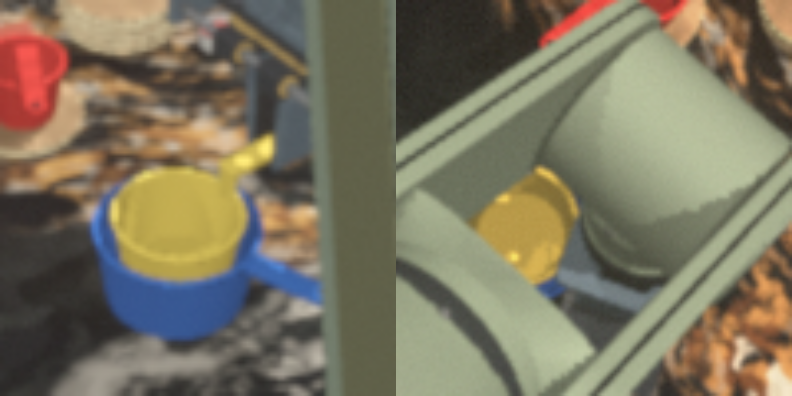

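Yellow is inside the blue rim with clearance all round. I continue gently to contact (expected at z≈48.5).

```bash
python3 -m creep '[{"translation":[0,0,-0.3],"delta_rot":[0,0,0]},{"translation":[0,0,-0.3],"delta_rot":[0,0,0]},{"translation":[0,0,-0.3],"delta_rot":[0,0,0]},{"translation":[0,0,0],"delta_rot":[0,0,0]},{"translation":[0,0,0],"delta_rot":[0,0,0]}]';python3 st.py
python3 -m creep '[{"translation":[0,0,-0.1],"delta_rot":[0,0,0]},{"translation":[0,0,-0.1],"delta_rot":[0,0,0]},{"translation":[0,0,-0.1],"delta_rot":[0,0,0]},{"translation":[0,0,0],"delta_rot":[0,0,0]},{"translation":[0,0,0],"delta_rot":[0,0,0]}]';python3 st.py
python3 -m creep '[{"translation":[0,0,-0.1],"delta_rot":[0,0,0]},{"translation":[0,0,0],"delta_rot":[0,0,0]},{"translation":[0,0,0],"delta_rot":[0,0,0]}]';python3 st.py
```

```text
time_s: 16.42
ee_pos: [404.3, -344.7, 52.1]
ee_rot: [-116.8, 90.0, 133.3]
force: [0.5, 0.0, -1.4]
gripper_width: 15.4
t 16.42 tcp [ 404.3 -344.7   52.1] jaw -19.9 fing [-0.  0. -1.] F [ 0.5  0.  -1.4] T [-0.16 -0.05  0.02] w 15.4 q [-42.  22. 107.   0.  51. -22.]
time_s: 16.83
ee_pos: [404.5, -344.8, 49.3]
ee_rot: [-130.8, 90.0, 119.4]
force: [-1.1, -0.1, -0.7]
gripper_width: 15.9
t 16.83 tcp [ 404.5 -344.8   49.3] jaw -19.9 fing [-0.  0. -1.] F [-1.1 -0.1 -0.7] T [-0.11 -0.04 -0.06] w 15.9 q [-42.  22. 107.   0.  50. -22.]
time_s: 17.08
ee_pos: [404.7, -345.0, 48.6]
ee_rot: [72.0, 90.0, -37.9]
force: [-0.3, -1.0, 0.8]
gripper_width: 15.4
t 17.08 tcp [ 404.7 -345.    48.6] jaw -19.9 fing [ 0. -0. -1.] F [-0.3 -1.   0.8] T [-0.09  0.01  0.02] w 15.4 q [-42.  23. 107.   0.  50. -22.]
```

```bash
python3 -m creep '[{"translation":[0,0,-0.05],"delta_rot":[0,0,0]},{"translation":[0,0,0],"delta_rot":[0,0,0]},{"translation":[0,0,0],"delta_rot":[0,0,0]}]';python3 st.py
python3 - <<'E'
from rims import *
t,dt=optics.grab_frame('top'); im,d=optics.grab_frame('side'); np.savez('pics/14.npz',im=im,d=d,t=t,dt=dt)
for z in (58,):
    print('yel top',z,fitrim(t,'yel',(260,186,325,250),z,r0=44,guess=np.array([434,-261])))
    print('yel side',z,fitrim(im,'yel',(300,190,345,235),z,n='side',r0=44,guess=np.array([434,-261])))
print('blue side',fitrim(im,'blue',(295,190,350,250),60,n='side',r0=56,guess=np.array([435,-260])))
save('s14',cv2.resize(im[160:260,280:380],None,fx=5.5,fy=5.5))
E
```

```text
time_s: 17.33
ee_pos: [404.7, -345.2, 48.4]
ee_rot: [54.2, 89.9, -55.7]
force: [-0.6, -1.8, 5.4]
gripper_width: 15.8
t 17.33 tcp [ 404.7 -345.2   48.4] jaw -19.9 fing [ 0.001 -0.001 -1.   ] F [-0.6 -1.8  5.4] T [-0.1  0.2 -0. ] w 15.8 q [-42.  23. 107.  -0.  50. -22.]
yel top 58 (array([ 435. , -260.6,   43.1]), 34, np.float64(2.04))
yel side 58 (array([ 433.9, -258.8,   43.5]), 84, np.float64(1.61))
blue side (array([ 435. , -258.1,   54.5]), 127, np.float64(2.47))
```

View pics/s14.png

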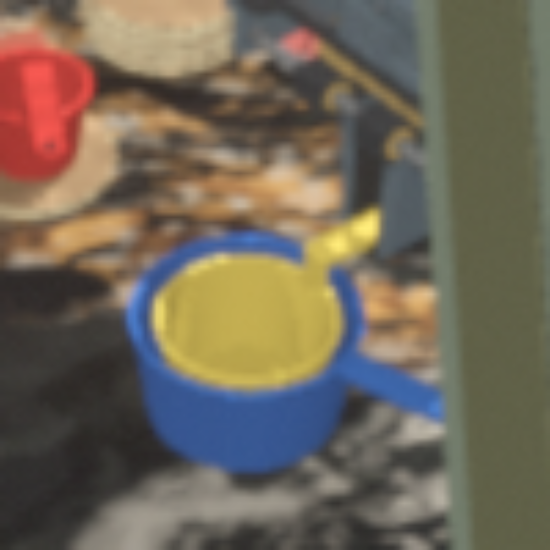

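Contact at the predicted height, with yellow concentric in blue. Release and rise.

```bash
python3 -m creep '[{"translation":[0,0,0.05],"delta_rot":[0,0,0]},{"translation":[0,0,0],"delta_rot":[0,0,0]}]'; python3 -m creep '[{"translation":[0,0,0],"delta_rot":[0,0,0]},{"translation":[0,0,0],"delta_rot":[0,0,0]},{"translation":[0,0,0],"delta_rot":[0,0,0]},{"translation":[0,0,0],"delta_rot":[0,0,0]},{"translation":[0,0,0],"delta_rot":[0,0,0]}]' 0; python3 st.py
python3 -m creep '[{"translation":[0,0,1],"delta_rot":[0,0,0]},{"translation":[0,0,2],"delta_rot":[0,0,0]},{"translation":[0,0,2.5],"delta_rot":[0,0,0]},{"translation":[0,0,2.5],"delta_rot":[0,0,0]},{"translation":[0,0,2],"delta_rot":[0,0,0]}]'; python3 st.py
```

```text
time_s: 17.6
ee_pos: [404.7, -345.1, 48.5]
ee_rot: [59.7, 90.0, -50.2]
force: [-1.0, -1.3, 4.2]
gripper_width: 15.7
time_s: 18.02
ee_pos: [404.4, -344.6, 48.1]
ee_rot: [-131.1, 90.0, 119.0]
force: [-0.2, 0.3, 0.5]
gripper_width: 44.4
t 18.02 tcp [ 404.4 -344.6   48.1] jaw -19.9 fing [-0.  0. -1.] F [-0.2  0.3  0.5] T [-0.02 -0.1  -0.05] w 44.4 q [-42.  23. 107.   0.  50. -22.]
time_s: 18.43
ee_pos: [404.9, -345.2, 151.0]
ee_rot: [71.1, 89.9, -38.8]
force: [-0.2, -0.8, -0.4]
gripper_width: 45.3
t 18.43 tcp [ 404.9 -345.2  151. ] jaw -19.9 fing [ 0.002 -0.001 -1.   ] F [-0.2 -0.8 -0.4] T [ 0.02 -0.1  -0.01] w 45.3 q [-42.  16. 100.   0.  64. -22.]
```

```bash
python3 -m creep '[{"translation":[0.5,0.2,0],"delta_rot":[0,0,-0.06]},{"translation":[0.85,0.25,0],"delta_rot":[0,0,-0.107]},{"translation":[0.85,0.25,0],"delta_rot":[0,0,-0.107]},{"translation":[0.85,0.25,0],"delta_rot":[0,0,-0.107]},{"translation":[0.85,0.25,0],"delta_rot":[0,0,-0.107]}]'
python3 -m creep '[{"translation":[0.85,0.25,0],"delta_rot":[0,0,-0.107]},{"translation":[0.85,0.25,0],"delta_rot":[0,0,-0.107]},{"translation":[0.85,0.25,0],"delta_rot":[0,0,-0.107]},{"translation":[0.85,0.25,0],"delta_rot":[0,0,-0.107]},{"translation":[0.85,0.25,0],"delta_rot":[0,0,-0.107]}]'
python3 -m creep '[{"translation":[0.85,0.25,0],"delta_rot":[0,0,-0.107]},{"translation":[0.85,0.25,0],"delta_rot":[0,0,-0.107]},{"translation":[0.85,0.25,0],"delta_rot":[0,0,-0.107]},{"translation":[0.85,0.25,0],"delta_rot":[0,0,-0.107]},{"translation":[0.85,0.25,0],"delta_rot":[0,0,-0.107]}]'
python3 -m creep '[{"translation":[0.85,0.25,0],"delta_rot":[0,0,-0.107]},{"translation":[0.85,0.25,0],"delta_rot":[0,0,-0.107]},{"translation":[0.85,0.25,0],"delta_rot":[0,0,-0.107]},{"translation":[0.85,0.25,0],"delta_rot":[0,0,-0.107]},{"translation":[0,0,0],"delta_rot":[0,0,0]}]' 0.1
python3 st.py; python3 - <<'E'
from rims import *
t,dt=optics.grab_frame('top'); im,d=optics.grab_frame('side'); np.savez('pics/15.npz',im=im,d=d,t=t,dt=dt)
save('s15',np.hstack([cv2.resize(im[140:260,260:380],None,fx=3.3,fy=3.3),cv2.resize(t[110:290,260:440],None,fx=2.2,fy=2.2)]))
E
```

```text
time_s: 18.85
ee_pos: [443.9, -332.7, 149.3]
ee_rot: [103.2, 89.9, -34.9]
force: [0.7, -1.2, -0.7]
gripper_width: 45.6
time_s: 19.27
ee_pos: [486.5, -320.2, 149.2]
ee_rot: [134.0, 90.0, -34.8]
force: [0.1, 0.0, 0.3]
gripper_width: 45.5
time_s: 19.68
ee_pos: [528.9, -307.7, 149.1]
ee_rot: [162.7, 90.0, -36.7]
force: [-0.1, -0.2, -0.1]
gripper_width: 45.6
time_s: 20.1
ee_pos: [563.9, -297.4, 149.0]
ee_rot: [-145.7, 89.9, -9.4]
force: [-0.5, -1.5, 0.6]
gripper_width: 50.2
t 20.1 tcp [ 563.9 -297.4  149. ] jaw -133.7 fing [ 0.001 -0.    -1.   ] F [-0.5 -1.5  0.6] T [ 0.11  0.02 -0.01] w 50.2 q [-29.  26.  85.   0.  69. 105.]
```

View pics/s15.png

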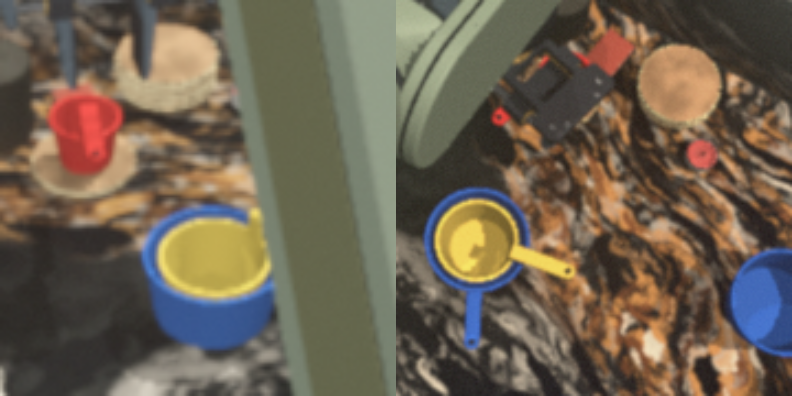

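The top view shows yellow nested in blue with its handle toward −y (crop 570,270) and blue's toward −x. Now I measure yellow's axis and red's bar.

```bash
cat > bar.py <<'E'
from rims import *
def barfit(P,im,k,b,zt,tol=5):
    m=np.zeros((400,640),bool);m[b[1]:b[3],b[0]:b[2]]=cm(im,k)[b[1]:b[3],b[0]:b[2]]
    q=P[m&(abs(P[...,2]-zt)<tol)]; c=q[:,:2].mean(0); w,V=np.linalg.eigh(np.cov((q[:,:2]-c).T)); a=V[:,1]; s=(q[:,:2]-c)@a
    return len(q),c.round(1),np.degrees(np.arctan2(a[1],a[0])).round(1)%180,np.ptp(s).round(0),(c+a*s.max()).round(1),(c+a*s.min()).round(1),np.median(q[:,2]).round(1)
E
python3 - <<'E'
from bar import *
f=np.load('pics/15.npz'); t,im=f['t'],f['im']; Pt=pts('top',f['dt']);Ps=pts('side',f['d'])
print('yel bar',barfit(Pt,t,'yel',(260,190,350,245),78))
for z in(58,): print('yel rim top',fitrim(t,'yel',(265,190,325,245),z,r0=44,guess=np.array([434,-261])),'side',fitrim(im,'yel',(300,200,345,235),z,n='side',r0=44,guess=np.array([434,-261])))
print('blue top',fitrim(t,'blue',(265,190,325,275),60,r0=56,guess=np.array([435,-260])))
print('blue bar',barfit(Pt,t,'blue',(285,238,305,275),60))
print('red bar side',barfit(Ps,im,'red',(270,160,305,200),92))
print('red rim side',fitrim(im,'red',(270,160,305,195),56,n='side',r0=31,guess=np.array([626,-357])))
m=np.zeros((400,640),bool);m[190:245,265:312]=cm(t,'yel')[190:245,265:312]
q=Pt[m];r=np.hypot(*(q[:,:2]-[434.5,-260.5]).T);h=q[(r>38)&(r<46)&(abs(q[:,2]-58)<6)];A=np.c_[h[:,:2]-[434.5,-260.5],np.ones(len(h))];print('yel rim plane',len(h),np.linalg.lstsq(A,h[:,2],rcond=None)[0].round(3))
E
```

```text
yel bar (199, array([ 407. , -331.5]), np.float64(70.2), np.float64(70.0), array([ 418.8, -298.7]), array([ 395., -365.]), np.float64(77.2))
yel rim top (array([ 432.9, -261.9,   44.4]), 102, np.float64(0.83)) side (array([ 434.1, -258.9,   42.9]), 81, np.float64(1.72))
blue top (array([ 435. , -260.6,   54.6]), 190, np.float64(2.42))
blue bar (203, array([ 354.3, -259.7]), np.float64(0.30000000000001137), np.float64(68.0), array([ 318.8, -259.9]), array([ 386.5, -259.6]), np.float64(59.4))
red bar side (100, array([ 583.2, -302.2]), np.float64(131.2), np.float64(80.0), array([ 556.8, -272.1]), array([ 609.7, -332.5]), np.float64(90.8))
red rim side (array([ 624.4, -354.1,   32.2]), 38, np.float64(1.57))
yel rim plane 188 [-1.9000e-02 -0.0000e+00  5.7359e+01]
```

```bash
python3 -m creep '[{"translation":[0.95,0.28,0],"delta_rot":[0,0,-0.107]},{"translation":[0,0,-1.5],"delta_rot":[0,0,0]},{"translation":[0,0,-2],"delta_rot":[0,0,0]},{"translation":[0,0,0],"delta_rot":[0,0,0]},{"translation":[0,0,0],"delta_rot":[0,0,0]}]'; python3 st.py; python3 - <<'E'
from rims import *
im,d=optics.grab_frame('side'); save('s16',cv2.resize(im[140:220,250:330],None,fx=6,fy=6))
E
```

```text
time_s: 20.62
ee_pos: [570.8, -294.8, 112.8]
ee_rot: [25.5, 89.8, 155.8]
force: [0.2, -0.8, 0.5]
gripper_width: 50.1
t 20.62 tcp [ 570.8 -294.8  112.8] jaw -139.7 fing [-0.003  0.001 -1.   ] F [ 0.2 -0.8  0.5] T [0.13 0.02 0.02] w 50.1 q [-28.  28.  87.  -0.  65. 111.]
```

View pics/s16.png

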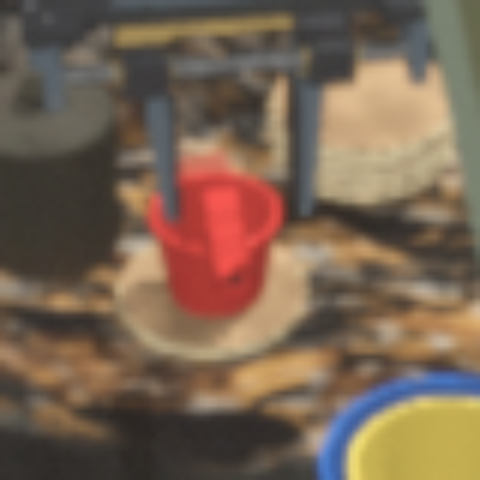

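The bar is between the fingers (crop fingers 165 and 305, bar 225). Down and grip.

```bash
python3 -m creep '[{"translation":[0.1,0,-1.5],"delta_rot":[0,0,0]},{"translation":[0,0,-2],"delta_rot":[0,0,0]},{"translation":[0,0,-1.2],"delta_rot":[0,0,0]},{"translation":[0,0,-0.5],"delta_rot":[0,0,0]},{"translation":[0,0,0],"delta_rot":[0,0,0]}]';python3 st.py
python3 -m creep '[{"translation":[0,0,0],"delta_rot":[0,0,0]},{"translation":[0,0,0],"delta_rot":[0,0,0]},{"translation":[0,0,0],"delta_rot":[0,0,0]},{"translation":[0,0,0],"delta_rot":[0,0,0]},{"translation":[0,0,0],"delta_rot":[0,0,0]}]' -0.5 30
python3 -m creep '[{"translation":[0,0,0],"delta_rot":[0,0,0]},{"translation":[0,0,0],"delta_rot":[0,0,0]},{"translation":[0,0,0],"delta_rot":[0,0,0]},{"translation":[0,0,0],"delta_rot":[0,0,0]}]' -1 30;python3 st.py
```

```text
time_s: 21.08
ee_pos: [572.5, -294.9, 60.7]
ee_rot: [25.0, 89.9, 155.2]
force: [-0.1, 0.1, 0.4]
gripper_width: 50.4
t 21.08 tcp [ 572.5 -294.9   60.7] jaw -139.8 fing [-0.002  0.001 -1.   ] F [-0.1  0.1  0.4] T [0.08 0.02 0.02] w 50.4 q [-28.  31.  91.  -0.  59. 112.]
time_s: 21.5
ee_pos: [573.3, -295.2, 62.0]
ee_rot: [-162.6, 89.9, -32.4]
force: [-0.3, 0.8, 0.3]
gripper_width: 23.3
time_s: 21.83
ee_pos: [573.1, -295.1, 61.6]
ee_rot: [172.1, 90.0, -57.7]
force: [-1.1, 0.8, 1.4]
gripper_width: 15.5
t 21.83 tcp [ 573.1 -295.1   61.6] jaw -139.8 fing [ 0. -0. -1.] F [-1.1  0.8  1.4] T [ 0.07 -0.02 -0.  ] w 15.5 q [-28.  30.  91.  -0.  59. 112.]
```

```bash
python3 -m creep '[{"translation":[0,0,0.4],"delta_rot":[0,0,0]},{"translation":[0,0,1],"delta_rot":[0,0,0]},{"translation":[0,0,2],"delta_rot":[0,0,0]},{"translation":[0,0,2.5],"delta_rot":[0,0,0]},{"translation":[0,0,2.1],"delta_rot":[0,0,0]}]'
python3 -m creep '[{"translation":[0,0,1.5],"delta_rot":[0,0,0]},{"translation":[-0.5,0.3,0.5],"delta_rot":[0,0,-0.014]},{"translation":[-1.2,0.73,0],"delta_rot":[0,0,-0.03]},{"translation":[-2.2,1.4,0],"delta_rot":[0,0,-0.04]},{"translation":[-2.5,1.6,0],"delta_rot":[0,0,-0.04]}]'
python3 -m creep '[{"translation":[-2.5,1.6,0],"delta_rot":[0,0,-0.04]},{"translation":[-2.5,1.6,0],"delta_rot":[0,0,-0.04]},{"translation":[-2.5,1.6,0],"delta_rot":[0,0,-0.04]},{"translation":[-1.9,1.2,0],"delta_rot":[0,0,-0.04]},{"translation":[-1.3,0.8,0],"delta_rot":[0,0,-0.03]}]'
python3 -m creep '[{"translation":[0,0,0],"delta_rot":[0,0,0]},{"translation":[0,0,0],"delta_rot":[0,0,0]},{"translation":[0,0,0],"delta_rot":[0,0,0]}]'
python3 st.py; python3 - <<'E'
from rims import *
t,dt=optics.grab_frame('top'); im,d=optics.grab_frame('side'); np.savez('pics/17.npz',im=im,d=d,t=t,dt=dt)
save('s17',np.hstack([cv2.resize(im[140:260,270:390],None,fx=3.3,fy=3.3),cv2.resize(t[150:270,250:370],None,fx=3.3,fy=3.3)]))
E
```

```text
time_s: 22.25
ee_pos: [573.1, -295.0, 143.2]
ee_rot: [-159.8, 90.0, -29.6]
force: [-0.3, -0.4, -1.7]
gripper_width: 15.5
time_s: 22.67
ee_pos: [508.2, -254.3, 160.7]
ee_rot: [30.5, 90.0, 153.4]
force: [-0.0, -0.4, -1.1]
gripper_width: 15.7
time_s: 23.08
ee_pos: [398.7, -184.8, 160.9]
ee_rot: [39.0, 89.8, 151.1]
force: [0.5, -0.4, -1.7]
gripper_width: 15.8
time_s: 23.33
ee_pos: [402.7, -187.1, 161.6]
ee_rot: [-142.9, 89.9, -30.7]
force: [0.0, -0.2, -1.0]
gripper_width: 15.6
t 23.33 tcp [ 402.7 -187.1  161.6] jaw -157.8 fing [ 0.001 -0.001 -1.   ] F [ 0.  -0.2 -1. ] T [ 0.18 -0.    0.02] w 15.6 q [-26.   8. 109.  -0.  63. 131.]
```

View pics/s17.png

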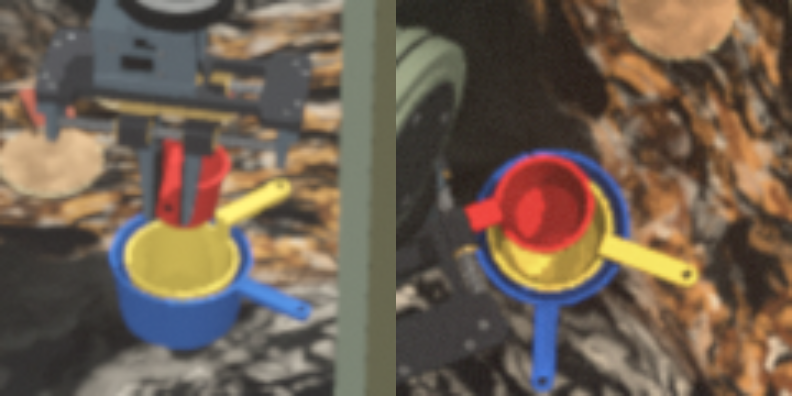

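```bash
python3 - <<'E'
from bar import *
f=np.load('pics/17.npz'); t,im=f['t'],f['im']; Pt=pts('top',f['dt']);Ps=pts('side',f['d'])
b=(282,195,312,228)
for z in(152,156,160): print('red rim top',z,fitrim(t,'red',b,z,r0=31,guess=np.array([433,-261])))
q=Pt[195:228,282:312][cm(t,'red')[195:228,282:312]]; r=np.hypot(*(q[:,:2]-[433,-261]).T); h=q[(r>26)&(r<36)&(q[:,2]>145)&(q[:,2]<168)];A=np.c_[h[:,:2]-[433,-261],np.ones(len(h))];print('red rim plane',len(h),np.linalg.lstsq(A,h[:,2],rcond=None)[0].round(3))
print('yel bar',barfit(Pt,t,'yel',(312,210,350,245),78))
print('blue top',fitrim(t,'blue',(265,190,325,275),60,r0=56,guess=np.array([435,-260])))
print('yel rim side',fitrim(im,'yel',(300,205,345,235),58,n='side',r0=44,guess=np.array([434,-261])))
E
```

```text
red rim top 152 (array([ 432.6, -263.6,   30.4]), 79, np.float64(1.03))
red rim top 156 (array([ 431.8, -263.7,   30.3]), 77, np.float64(0.95))
red rim top 160 (array([ 431. , -263.9,   30.2]), 76, np.float64(0.91))
red rim plane 157 [-1.30000e-02  9.00000e-03  1.54536e+02]
yel bar (206, array([ 407.2, -332. ]), np.float64(70.2), np.float64(71.0), array([ 418.9, -299.3]), array([ 395. , -365.8]), np.float64(77.1))
blue top (array([ 435.6, -262. ,   55.7]), 85, np.float64(3.15))
yel rim side (array([ 433.9, -259. ,   43.1]), 70, np.float64(1.72))
```

Red is level (slope ≈1 %) at (432,−264) over yellow's axis (433,−261). Shift (+1,+2.5) mm and lower.

```bash
python3 -m creep '[{"translation":[0.1,0.25,-1],"delta_rot":[0,0,0]},{"translation":[0,0,-1.5],"delta_rot":[0,0,0]},{"translation":[0,0,-1.5],"delta_rot":[0,0,0]},{"translation":[0,0,-1.5],"delta_rot":[0,0,0]},{"translation":[0,0,-1.2],"delta_rot":[0,0,0]}]'
python3 -m creep '[{"translation":[0,0,-0.8],"delta_rot":[0,0,0]},{"translation":[0,0,-0.5],"delta_rot":[0,0,0]},{"translation":[0,0,-0.3],"delta_rot":[0,0,0]},{"translation":[0,0,0],"delta_rot":[0,0,0]},{"translation":[0,0,0],"delta_rot":[0,0,0]}]';python3 st.py;python3 - <<'E'
from h import *
t,dt=optics.grab_frame('top'); im,d=optics.grab_frame('side'); np.savez('pics/18.npz',im=im,d=d,t=t,dt=dt)
save('s18',np.hstack([cv2.resize(im[160:260,280:380],None,fx=3.96,fy=3.96),cv2.resize(t[150:270,250:370],None,fx=3.3,fy=3.3)]))
E
```

```text
time_s: 23.85
ee_pos: [403.3, -184.5, 93.1]
ee_rot: [44.9, 89.9, 157.1]
force: [-0.6, -0.2, -1.3]
gripper_width: 15.8
time_s: 24.27
ee_pos: [403.5, -184.5, 78.7]
ee_rot: [-143.9, 90.0, -31.7]
force: [-1.3, -0.4, -1.5]
gripper_width: 15.7
t 24.27 tcp [ 403.5 -184.5   78.7] jaw -157.8 fing [ 0.001 -0.    -1.   ] F [-1.3 -0.4 -1.5] T [ 0.17 -0.02  0.04] w 15.7 q [-26.  13. 116.  -0.  50. 132.]
```

View pics/s18.png

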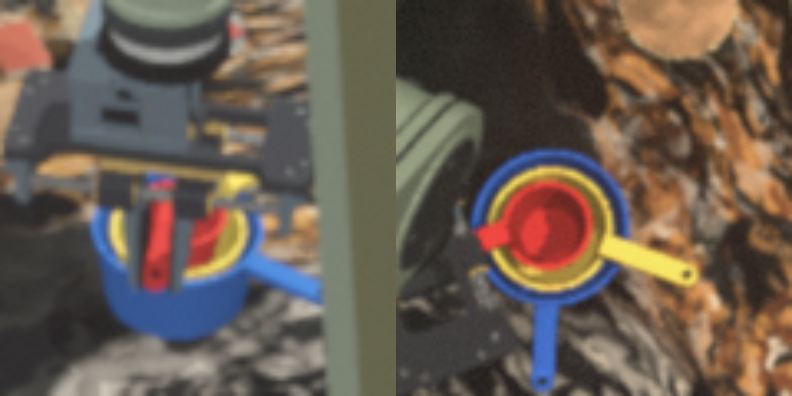

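The top view shows red concentric inside yellow. The remaining 17 mm goes gently.

```bash
python3 -m creep '[{"translation":[0,0,-0.4],"delta_rot":[0,0,0]},{"translation":[0,0,-0.4],"delta_rot":[0,0,0]},{"translation":[0,0,-0.3],"delta_rot":[0,0,0]},{"translation":[0,0,-0.2],"delta_rot":[0,0,0]},{"translation":[0,0,0],"delta_rot":[0,0,0]}]';python3 st.py
python3 -m creep '[{"translation":[0,0,-0.1],"delta_rot":[0,0,0]},{"translation":[0,0,-0.1],"delta_rot":[0,0,0]},{"translation":[0,0,-0.1],"delta_rot":[0,0,0]},{"translation":[0,0,0],"delta_rot":[0,0,0]},{"translation":[0,0,0],"delta_rot":[0,0,0]}]';python3 st.py
python3 -m creep '[{"translation":[0,0,-0.1],"delta_rot":[0,0,0]},{"translation":[0,0,0],"delta_rot":[0,0,0]},{"translation":[0,0,0],"delta_rot":[0,0,0]}]';python3 st.py
```

```text
time_s: 24.78
ee_pos: [402.6, -184.0, 64.8]
ee_rot: [43.8, 89.9, 156.0]
force: [0.2, 0.4, -0.0]
gripper_width: 15.5
t 24.78 tcp [ 402.6 -184.    64.8] jaw -157.8 fing [-0.001  0.001 -1.   ] F [ 0.2  0.4 -0. ] T [ 0.14  0.01 -0.02] w 15.5 q [-26.  15. 117.  -0.  48. 132.]
time_s: 25.2
ee_pos: [403.0, -184.2, 62.4]
ee_rot: [61.2, 90.0, 173.4]
force: [0.2, -0.6, -1.5]
gripper_width: 15.8
t 25.2 tcp [ 403.  -184.2   62.4] jaw -157.8 fing [-0.  0. -1.] F [ 0.2 -0.6 -1.5] T [0.16 0.02 0.01] w 15.8 q [-26.  15. 117.  -0.  48. 132.]
time_s: 25.45
ee_pos: [403.1, -184.2, 61.8]
ee_rot: [-116.0, 90.0, -3.8]
force: [-1.1, 1.5, 4.3]
gripper_width: 15.7
t 25.45 tcp [ 403.1 -184.2   61.8] jaw -157.8 fing [ 0. -0. -1.] F [-1.1  1.5  4.3] T [ 0.35  0.1  -0.03] w 15.7 q [-26.  15. 117.   0.  48. 132.]
```

Contact at z≈61.8, as predicted. Release and rise well clear.

```bash
python3 -m creep '[{"translation":[0,0,0.03],"delta_rot":[0,0,0]},{"translation":[0,0,0],"delta_rot":[0,0,0]}]'; python3 -m creep '[{"translation":[0,0,0],"delta_rot":[0,0,0]},{"translation":[0,0,0],"delta_rot":[0,0,0]},{"translation":[0,0,0],"delta_rot":[0,0,0]},{"translation":[0,0,0],"delta_rot":[0,0,0]},{"translation":[0,0,0],"delta_rot":[0,0,0]}]' 0; python3 st.py
python3 -m creep '[{"translation":[0,0,1],"delta_rot":[0,0,0]},{"translation":[0,0,2],"delta_rot":[0,0,0]},{"translation":[0,0,2.5],"delta_rot":[0,0,0]},{"translation":[0,0,2.5],"delta_rot":[0,0,0]},{"translation":[0,0,2],"delta_rot":[0,0,0]}]'
python3 -m creep '[{"translation":[-1,1,1],"delta_rot":[0,0,0]},{"translation":[-2,2,0],"delta_rot":[0,0,0]},{"translation":[-2,2,0],"delta_rot":[0,0,0]},{"translation":[-1,1,0],"delta_rot":[0,0,0]},{"translation":[0,0,0],"delta_rot":[0,0,0]}]'; python3 st.py; python3 - <<'E'
from bar import *
t,dt=optics.grab_frame('top'); im,d=optics.grab_frame('side'); np.savez('pics/19.npz',im=im,d=d,t=t,dt=dt)
save('s19',np.hstack([cv2.resize(im[160:260,280:380],None,fx=3.96,fy=3.96),cv2.resize(t[170:270,250:350],None,fx=3.96,fy=3.96)]))
Pt=pts('top',dt); Ps=pts('side',d)
for k,b,z in(('red',(255,195,325,255),92),('yel',(305,205,350,245),78),('blue',(285,238,305,275),60)): print(k,barfit(Pt,t,k,b,z))
c=np.array([434,-261])
print('blue',fitrim(t,'blue',(265,190,325,275),60,r0=56,guess=c)); print('yel',fitrim(t,'yel',(265,190,325,245),58,r0=44,guess=c)); print('red',fitrim(t,'red',(275,195,325,245),56,r0=31,guess=c),fitrim(im,'red',(290,190,345,235),56,n='side',r0=31,guess=c))
for nm,P,I in(('top',Pt,t),('side',Ps,im)):
  for k,z,r0 in(('red',56,31),('yel',58,44),('blue',60,56)):
    q=P[cm(I,k)]; r=np.hypot(*(q[:,:2]-c).T); h=q[(abs(r-r0+2)<5)&(abs(q[:,2]-z)<7)]; A=np.c_[h[:,:2]-c,np.ones(len(h))]; print(nm,k,'plane',len(h),np.linalg.lstsq(A,h[:,2],rcond=None)[0].round(3))
E
```

```text
time_s: 25.62
ee_pos: [403.1, -184.2, 61.9]
ee_rot: [-116.9, 90.0, -4.7]
force: [0.0, 1.2, 3.4]
gripper_width: 15.8
time_s: 26.03
ee_pos: [403.0, -184.3, 61.5]
ee_rot: [71.9, 90.0, -175.9]
force: [-1.2, 0.0, -0.3]
gripper_width: 44.7
t 26.03 tcp [ 403.  -184.3   61.5] jaw -157.8 fing [-0. -0. -1.] F [-1.2  0.  -0.3] T [0.15 0.01 0.07] w 44.7 q [-26.  15. 117.  -0.  48. 132.]
time_s: 26.45
ee_pos: [403.3, -184.4, 163.3]
ee_rot: [-143.1, 89.9, -30.9]
force: [0.5, -1.4, 0.5]
gripper_width: 45.4
time_s: 26.87
ee_pos: [340.7, -122.6, 171.5]
ee_rot: [41.3, 89.9, 153.5]
force: [0.3, -1.3, -0.0]
gripper_width: 45.7
t 26.87 tcp [ 340.7 -122.6  171.5] jaw -157.7 fing [-0.001  0.001 -1.   ] F [ 0.3 -1.3 -0. ] T [ 0.08 -0.01 -0.07] w 45.7 q [-22.   0. 116.   0.  64. 136.]
red (209, array([ 408. , -202.2]), np.float64(113.1), np.float64(72.0), array([ 393.5, -168.3]), array([ 421.9, -234.8]), np.float64(90.9))
yel (202, array([ 407.2, -331.9]), np.float64(70.3), np.float64(71.0), array([ 419. , -298.9]), array([ 395.1, -365.8]), np.float64(77.1))
blue (203, array([ 354.5, -259.7]), np.float64(179.9), np.float64(68.0), array([ 318.7, -259.7]), array([ 386.5, -259.8]), np.float64(59.0))
blue (array([ 434. , -262.1,   54.9]), 78, np.float64(3.23))
yel (array([ 433.5, -262.3,   43.9]), 115, np.float64(2.48))
red (array([ 431.9, -259.7,   30.8]), 70, np.float64(1.05)) (array([ 433.2, -258.4,   29.4]), 37, np.float64(1.69))
top red plane 148 [-1.7000e-02 -3.0000e-03  5.5229e+01]
top yel plane 207 [-8.0000e-03 -6.0000e-03  5.7281e+01]
top blue plane 266 [-9.0000e-03 -2.0000e-03  5.9082e+01]
side red plane 59 [-4.0000e-03  6.4000e-02  5.5438e+01]
side yel plane 97 [-2.7000e-02  1.5000e-02  5.6531e+01]
side blue plane 83 [8.0000e-03 1.8000e-02 5.7688e+01]
```

View pics/s19.png

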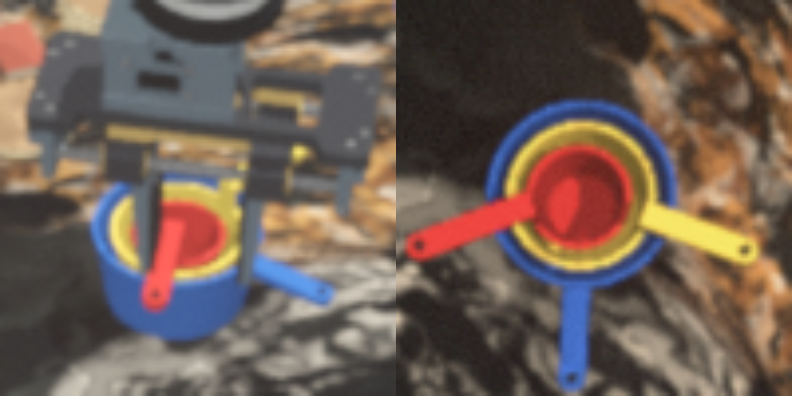

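The picture shows the three cups concentric. Handles point to 113° (red), 180° (blue) and 250° (yellow), at the nested heights, and the gripper is clear. Handing in.

```bash
python3 -c "
from workcell import env; print(env.job_done())"
```

```text
the job is handed in; nothing more can be done
None
```

The nest is done and handed in at about 27 s of the 72 s. I lifted the red cup out of the blue one and put it down on the empty coaster. Then I stood the yellow cup in the blue one and the red cup in the yellow one.

**Last checks:**
- **Fit:** the three cups are concentric to about 3 mm. The rims read about 59, 57 and 55 mm high, against 60, 58 and 56 expected.
- **Level:** the top view puts every rim slope under 2 %. The side view disagreed for red (about 6 %), but that was a fit on few points, partly hidden by the gripper. I trusted the top view and the contact height.
- **Handles:** they point to 113° (red), 180° (blue) and 250° (yellow), so the nearest two are about 67° apart.
- **Blue cup:** it has not moved, within measurement error.
- **Contact:** the forces I read while setting the cups down were at most about 8 N, and the gripper was clear at hand-in.
- **Other objects:** the espresso cups and the tamper were not approached. I did not take a separate picture to check them at the end.

**What went wrong:** the first grasp of the red handle closed just above the bar. The pictures showed the fingertips about 14 mm above the reported tool point, not 14 mm below it as described. I gripped about 25 mm lower from then on, and every grasp after that held.

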